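# Lift a wet painted plaque off the sloping desk to its drying stand

## Task

Pick up the cranked metal lifter, slide its blade under the freshly painted plaque on the sloping desk, and move the plaque, painted face up, to the empty drying stand, leaving it lying flat, centred and square on the two rails. Then lay the lifter back flat on its cork pad and let go. The paint is wet and porcelain chips: the robot itself must never touch the plaque, set it down gently, and leave the finished plaque and everything else on the bench alone.

Things in the scene. Friction and masses are not known exactly. Their poses are not given: they have to be found in the camera images.
- lifter: Loose cranked spatula, 0.22 kg, on the cork pad. Steel blade 110 (x) x 64 (y) x 3 mm; across its back end (x = -56) an upright heel plate 64 wide, 18 high. Dark wood handle on the centre line, 20 wide (y), 22 thick, rising backwards at 35 degrees from x = -75, z = 28 to x = -156, z = 85. Origin: centre of the blade's underside; x to the blade's free tip, z up when it lies flat.
- lifter_grip (a point): Middle of the lifter's handle, at (-111, 0, 53) mm in the lifter's frame: place to grip it across its 20 mm width.
- pad: Fixed cork pad on the bench, 150 (x) x 110 (y) x 6 mm thick; the lifter's blade lies on it. Origin: centre of its underside, on the bench.
- plaque: Loose flat porcelain slab with a wet painting on top, 110 (x) x 120 (y) x 8 mm thick, 0.2 kg or so. It lies on the sloping desk. Origin: centre of its underside; z is the normal of its painted face; x points up the slope at the start.
- slope: Fixed sloping wooden desk on legs. Its plywood board, 155 x 150 mm, rises at 28 degrees towards the desk's own +x (low end at -x). Origin: on the bench, 115 mm straight below point slope_seat. Two stop pegs at the low end hold the plaque's low edge; a hand-rest bridge crosses above the plaque, so it can be lifted only a little and must come out towards the low end.
- slope_seat (a point): Point on the board's upper surface, under the plaque's middle. Board frame from here: x up the slope, y level, z normal; mm. Two battens along x at y = +-50, 10 wide, 11 high, carry the plaque: under its middle 90 mm of width and 11 mm of height are free, open at the low end. Stop pegs at x = -60, y = +-50: 8 across, 19 high. Board from x = -72 to 82.
- slope_bridge (a point): Middle of the underside of the hand-rest bar over the plaque, at (25, 0, 60) mm in the board frame of slope_seat. The bar is 22 mm wide along the slope, 9 thick, spans the desk's full width and stands on two posts at y = +-72.
- stand_empty: Fixed level drying stand, nothing on it: base 120 x 124 x 10 mm and two rails along x, 12 wide, 120 long, centred at y = +-50, tops 65 mm above the bench; the channel between is 88 wide, 55 deep, open at both ends. Origin: on the bench, centre of the base. The plaque goes here, centred, its 120 mm side across the rails (along y).
- stand_full: Fixed drying stand like stand_empty, but with the finished plaque on it.
- plaque_done: Finished plaque of the same size and look, lying on stand_full: leave alone. Origin: centre of its underside.
- bottle: Bystander: amber glass bottle, 54 mm across, 145 tall. Origin: centre of its underside.
- mug: Bystander: white handleless porcelain cup, 60 mm across, 75 tall. Origin: centre of its underside.
- dish: Bystander: small low white paint dish, 76 mm across, 22 tall. Origin: centre of its underside.
- brush: Bystander: flat wide glaze brush with a dark wooden handle, lying straight on the bare bench (not on the cork pad), 170 mm long. Origin: on the bench below its middle.
- jar: Bystander: clear glass jar with black cap, 64 mm across, 90 tall. Origin: centre of its underside.
- bowl: Bystander: blue glazed bowl, 90 mm across, 45 tall. Origin: centre of its underside.
Things that resemble listed ones, but are neither listed nor needed, are in the scene too. Of the things that look like the lifter, the largest one is meant.

How it is judged:
On the way, in this order (a step that is already met when the one before it is completed fails the run):
1. the plaque is carried by the lifter, clear of the sloping desk (contact force between plaque and lifter above 0.5 N and contact force between plaque and slope below 0.02 N and distance of plaque from where it was at the start of the episode above 0.1 m), for 0.2 s.
2. the plaque lies flat, centred and square on the empty stand, the lifter drawn off it (x of plaque in the frame of stand_empty between -0.02 and 0.02 m and y of plaque in the frame of stand_empty between -0.015 and 0.015 m and z of plaque in the frame of stand_empty between 0.061 and 0.069 m and angle between plaque's own z axis and vertical below 0.06 rad and angle between the x axis of plaque and the x axis of stand_empty, either way round below 0.15 rad and contact force between plaque and stand_empty above 0.5 N and contact force between plaque and lifter below 0.05 N), for 0.2 s.
At the end, for the whole second after the job is handed in: Plaque at rest on stand_empty's rails, face up, level within 3 degrees, within 20 mm of centre along and 15 mm across the rails, square within 8 degrees, lifter off it; lifter at rest flat on the cork pad (within 3 degrees), blade centre within 45 mm of the pad's centre (all of step 2 and linear speed of each of plaque, lifter below 0.01 m/s and horizontal distance between lifter and pad below 0.045 m and z of lifter in the frame of pad between 0.002 and 0.01 m and angle between lifter's own z axis and vertical below 0.06 rad); the robot touches nothing.
It fails at once if the robot itself touches the wet plaque (contact force between plaque and the fingers above 0.2 N or contact force between plaque and the arm above 0.2 N).
It fails at once if the plaque is tipped more than 45 degrees (angle between plaque's own z axis and vertical above 0.785 rad).
It fails at once if the plaque is knocked or dropped (more than 40 N on it) (contact force between plaque and anything else above 40 N).
It fails at once if the finished plaque is moved by more than 10 mm (distance of plaque_done from where it was at the start of the episode above 0.01 m).
It fails at once if a bystander is moved by more than 30 mm or tipped over (distance of any of bottle, mug, dish, brush, jar, bowl from where it was at the start of the episode above 0.03 m or angle between any of bottle, mug, dish, jar, bowl's own z axis and vertical above 0.5 rad).
It also fails if it takes over 72 s, if anything falls off the work surface, if the arm or the gripper's body presses on something with over 40 N, if the wrist force passes 120 N, or if a joint passes its speed limit or range.

## Robot

A 6-joint arm with a two-finger parallel gripper is mounted at the origin on the work surface. World frame = base frame: x ahead of the robot, y to its left, z up, the work surface at z = 0. Lengths are in m, angles in rad, forces in N, time in s.
With the tool pointing down it reaches from about 0.275 to 0.825 m from the base axis. Payload 5.2 kg.
Tool frame: the origin (TCP) lies on the centre line of the jaws, within the pads' length; the fingertips stand 22 mm ahead of it and the grasp point (between the pads) lies 3 mm ahead of it; z points along the fingers, x is the direction in which the jaws open and shut, and the axes are right-handed (so a half turn about z gives the same grasp; the last joint's range is limited). The gripper opens to 93 mm and grips with 3 to 60 N. Pads are 15 mm wide; open, the fingers measure 128 mm over their backs; the gripper's body (75 mm by 188 mm) begins 65 mm behind the grasp point.
Start: joints at [-0.203, 0.259, 1.535, -0, 1.348, -0.203], TCP at [0.55, 0, 0.203] pointing down, gripper open.
Joint ranges: [-3.14, 3.14], [-0.91, 2.08], [0.19, 2.58], [-1.22, 4.36], [0.22, 2.71], [-3.12, 3.12]. Speed limits (rad/s): [2.57, 2.57, 3.14, 3.14, 3.14, 3.14].

## Interface

Orientations are given as a unit quaternion [w, x, y, z].
In Python, from bench import arm gives the robot as it stands.
- The arm moves only by the tool servo_tool, never from a script. Its argument "deltas" is text: rows parted by semicolons, each of 6 numbers parted by spaces: the shift along the tool's x, y, z as a fraction of full scale, then the turn, a rotation vector about the tool's x, y, z as a fraction of full scale. In form: x y z ax ay az; .... A call has exactly 10 rows; each row shifts and turns the commanded pose from where the row before left it, along the tool's axes as they then stand; what a row does not reach is not made up. Full scale, the value 1, is 0.02 m for a shift and 0.08 rad for a turn. A row lasts 1/8 s, in which the tool goes at most 62.5 mm and 10.7 degrees, less where a joint would pass 70% of its speed; a pose out of reach is approached as far as the arm can. A call with a number of a shift or a turn outside -1 to 1 is refused whole. A call with a gripper value outside its range is refused whole. "grip" is the closure, from -1 (fully open) to 1 (shut), so that 0 is half open, set as the call begins (left out, the last holds). The fingers move at their own pace and stop on an object; "squeeze" is the grip in N (left out, the last holds). Time passes only in rows, so rows that do not move let the fingers close, or fill a call up. It gives the time, the measured TCP pose, the force and the opening at its end, in the units of the state.
- arm.observe(): the state, without advancing time (a new reading comes with each control period).
- arm.camera(name): name is "scene" or "side" or "wrist"; returns a dict with "pixels" (480x640x3 uint8, red, green, blue), "intrinsics" (3x3 intrinsics, pixels), "dist_coeffs" ([k1, k2, p1, p2, k3] as OpenCV has them; the pictures are not rectified), "R" (3x3) and "t" (3): a world point X has camera coordinates R X + t. Camera axes: x right, y down, z forward; pixel columns grow to the right and rows downward; lengths in m; the calibration is good to about 2 mm. A picture is of the moment at which its call begins. There is no depth.
- arm.hand_in(): hands the job in, once; it reports no verdict.
The state is a dict: "time_s": time; "q": joint angles; "joint_vel": joint speeds; "joint_torque": joint torques, N m; "position": TCP position; "tcp_rot": TCP orientation; "contact_force": force on the tool from outside, world axes, zero at the start; "wrist_torque": the same for the moment, N m; "opening": finger opening in m.
Only numpy, scipy, OpenCV 4.12 (cv2) and the standard library are available. Lean on these libraries where they do the work, as an engineer would, in place of code of your own. Each camera call takes 0.05 s, during which the arm holds its last target. There are 200 camera calls.

## Working session

There is one attempt and no reset: what is moved stays moved. The work goes in short steps, Python scripts to look and compute and a tool call to move; the robot and the scene stay as the last step left them, time stands still between calls to the robot, and variables do not carry over. Pictures are saved under pics/ and viewed, about 8 in all and at most 12, crops included, and the job is handed in when it is done.

Besides the shell and the picture viewer there is one more tool, called after "Emit:" in YAML: its name, and indented under it one key for each argument. servo_tool: Moves the arm, as the interface text tells. Shift numbers are shares of 0.02 m and turn numbers shares of 0.08 rad, none past 1 either way. Its arguments: {"type":"object","properties":{"deltas":{"type":"string"},"grip":{"type":"number"},"squeeze":{"type":"number"}},"required":["deltas"]}

```bash
ls; mkdir -p pics; python3 - <<'E'
from bench import arm
import cv2,numpy as np,pickle
print(arm.observe())
d={}
for n in ("scene","side","wrist"):
    c=arm.camera(n); d[n]=c; cv2.imwrite(f"pics/{n}0.png",c["pixels"][:,:,::-1])
    R=np.array(c["R"]);print(n,(-R.T@np.array(c["t"])).round(3),R[2].round(2),np.array(c["intrinsics"])[0,0],c["dist_coeffs"])
pickle.dump(d,open("c0.pkl","wb"))
E
```

```text
pics
{'time_s': 0.0, 'q': array([-2.02783452e-01,  2.59349917e-01,  1.53610462e+00, -2.01436589e-05,
        1.34799526e+00, -2.02796232e-01]), 'joint_vel': array([ 0.00059876, -0.0006901 , -0.00158075, -0.00084876,  0.00146547,
        0.00022744]), 'joint_torque': array([ 2.41929010e-04, -4.37298238e+01, -2.84004611e+01,  7.19661056e-02,
        4.11791797e-02, -1.14769305e-04]), 'position': array([5.49410165e-01, 1.46173139e-04, 2.01705378e-01]), 'tcp_rot': array([-1.77397893e-04,  9.99999569e-01,  8.62474453e-06, -9.11524396e-04]), 'contact_force': array([0.16287684, 0.0555598 , 0.10912366]), 'wrist_torque': array([-0.00513905, -0.00243228, -0.00802791]), 'opening': 0.09311467198324366}
scene [1.338 0.073 1.342] [-0.59 -0.04 -0.8 ] 537.4566612782354 [-0.01534962  0.          0.          0.          0.        ]
side [-0.082 -0.752  0.799] [ 0.47  0.67 -0.57] 470.81506944829096 [-0.02461646  0.          0.          0.          0.        ]
wrist [0.55  0.081 0.382] [-0.   -0.29 -0.96] 378.84802372029714 [0.01316072 0.         0.         0.         0.        ]
```

View pics/scene0.png

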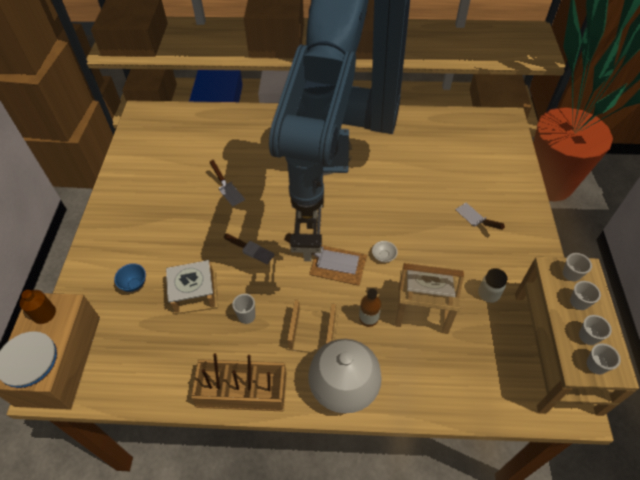

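View pics/side0.png

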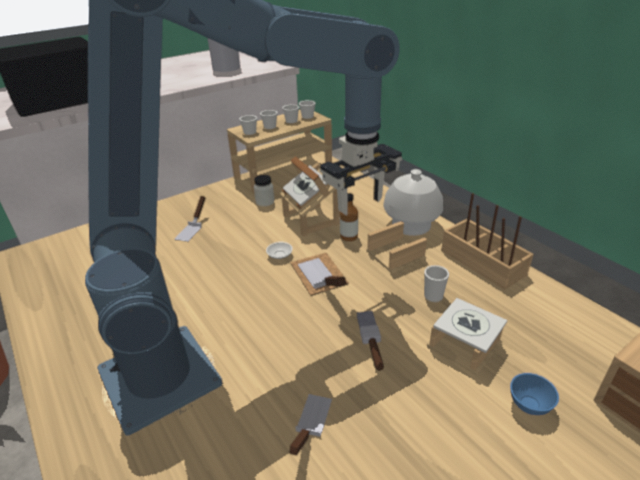

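The scene view shows the cork pad and blade at (340,263), with the handle running left under the gripper. The desk with the plaque is at (432,290), the empty stand at (313,325) and the finished plaque at (190,282). Lifter-like things are at (340,263) on the pad, (250,248) and (228,190) on the bare bench, and (480,217). The one on the cork pad fits the description. I'll check it enlarged.

```bash
python3 - <<'E'
import cv2,pickle,numpy as np
d=pickle.load(open("c0.pkl","rb"))
s=d["scene"]["pixels"][:,:,::-1]
a=cv2.resize(s[225:360,280:480],(800,540),interpolation=cv2.INTER_CUBIC)
cv2.imwrite("pics/cropA.png",a)
b=d["side"]["pixels"][:,:,::-1]
b1=cv2.resize(b[145:295,230:430],(800,600),interpolation=cv2.INTER_CUBIC)
cv2.imwrite("pics/cropB.png",b1)
E
```

```text
(no output)
```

View pics/cropA.png

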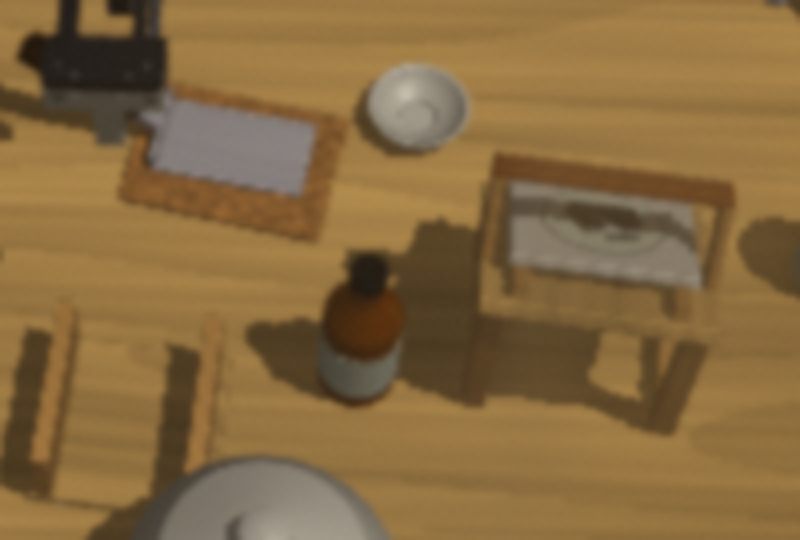

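View pics/wrist0.png

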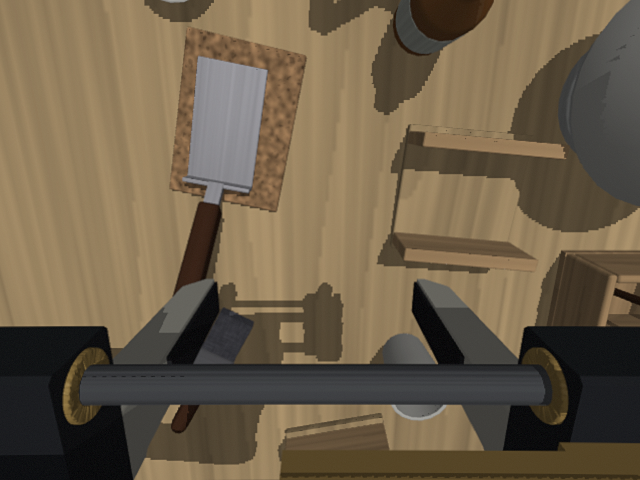

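The wrist view shows the real lifter, with a blade, heel plate and dark handle. Its blade is on the cork, with corners near (198,57), (268,70), (251,190) and (188,178), and its handle runs down to (190,280). The stand's rails are at (410..565,150) and (395..535,250). In the crop, the desk rises towards the scene camera (+x), so its low end faces the robot.

```bash
cat > h.py <<'E'
import numpy as np,cv2,pickle
def ray(c,uv):
    uv=np.array(uv,float).reshape(-1,1,2)
    p=cv2.undistortPoints(uv,np.array(c["intrinsics"]),np.array(c["dist_coeffs"]))[:,0]
    R=np.array(c["R"]);d=np.c_[p,np.ones(len(p))]@R
    return -R.T@np.array(c["t"]),d
def onz(c,uv,z):
    o,d=ray(c,uv);return o+d*((z-o[2])/d[:,2])[:,None]
def tri(c1,u1,c2,u2):
    o1,d1=ray(c1,u1);o2,d2=ray(c2,u2);out=[]
    for a,b in zip(d1,d2):
        a=a/np.linalg.norm(a);b=b/np.linalg.norm(b)
        s,t=np.linalg.lstsq(np.c_[a,-b],o2-o1,rcond=None)[0]
        p,q=o1+s*a,o2+t*b;out.append(np.r_[(p+q)/2,np.linalg.norm(p-q)])
    return np.array(out)
def proj(c,X):
    R=np.array(c["R"])
    return cv2.projectPoints(np.array(X,float).reshape(-1,3),cv2.Rodrigues(R)[0],np.array(c["t"],float),np.array(c["intrinsics"]),np.array(c["dist_coeffs"]))[0][:,0]
E
python3 - <<'E'
from h import *
d=pickle.load(open("c0.pkl","rb"));w=d["wrist"];s=d["scene"]
np.set_printoptions(precision=4,suppress=True)
im=w["pixels"].astype(int);hsv=cv2.cvtColor(w["pixels"],cv2.COLOR_RGB2HSV)
m=((hsv[...,1]<60)&(hsv[...,2]>110)).astype(np.uint8);m[:, :150]=0;m[:,300:]=0;m[200:]=0;m[:25]=0
m=cv2.morphologyEx(m,cv2.MORPH_OPEN,np.ones((5,5)))
cs=max(cv2.findContours(m,0,2)[0],key=cv2.contourArea)
r=cv2.minAreaRect(cs);b=cv2.boxPoints(r);print(r);P=onz(w,b,.009);print("blade box",P)
# least squares edges
ap=cv2.approxPolyDP(cs,6,True)[:,0];print("poly",ap.tolist());print(onz(w,ap,.009))
print("pad corners",onz(w,[(189,28),(306,55),(277,211),(171,190)],.006))
print("rails",onz(w,[(410,125),(563,146),(390,234),(500,241)],.065))
print("stand box floor", onz(w,[(404,130),(393,240)],.065))
f=lambda x,y:(280+x/4,225+y/4)
print("plaque scene, high edge z.115+..", onz(s,[f(510,265),f(700,287)],.158), onz(s,[f(510,182),f(697,203)],.106))
E
```

```text
((224.72708129882812, 120.79693603515625), (71.30232238769531, 122.44967651367188), 7.594643592834473)
blade box [[0.4184 0.0301 0.009 ]
 [0.4442 0.1386 0.009 ]
 [0.5073 0.131  0.009 ]
 [0.4873 0.0209 0.009 ]]
poly [[198, 56], [188, 175], [251, 185], [266, 70]]
[[0.4446 0.1381 0.009 ]
 [0.4251 0.0319 0.009 ]
 [0.4864 0.0221 0.009 ]
 [0.5052 0.1267 0.009 ]]
pad corners [[ 0.4379  0.1611  0.006 ]
 [ 0.5415  0.1396  0.006 ]
 [ 0.511  -0.0049  0.006 ]
 [ 0.4057  0.0165  0.006 ]]
rails [[ 0.626   0.0792  0.065 ]
 [ 0.7509  0.0625  0.065 ]
 [ 0.6152 -0.0119  0.065 ]
 [ 0.7116 -0.0183  0.065 ]]
stand box floor [[ 0.6214  0.0754  0.065 ]
 [ 0.6181 -0.0174  0.065 ]]
plaque scene, high edge z.115+.. [[0.6452 0.254  0.158 ]
 [0.6568 0.3717 0.158 ]] [[0.5501 0.2655 0.106 ]
 [0.5623 0.3897 0.106 ]]
```

View pics/cropB.png

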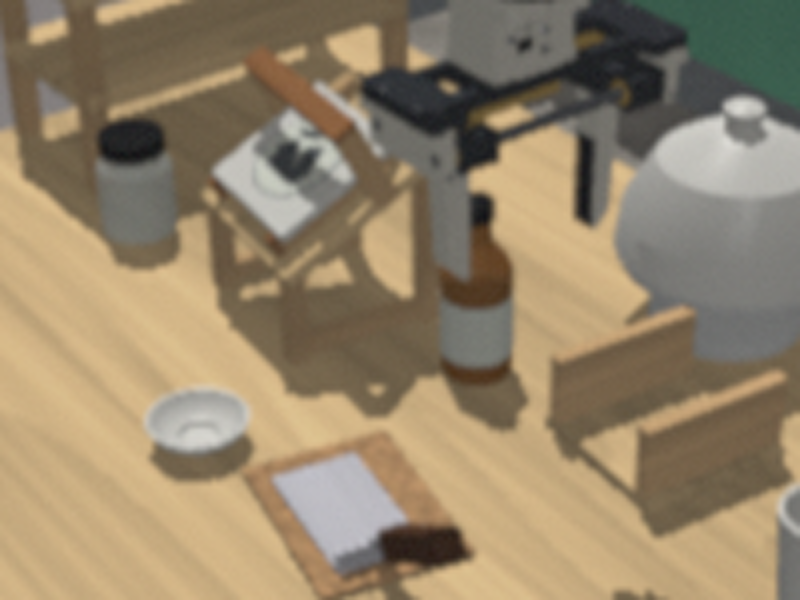

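In the side crop the desk's low edge, with its pegs at (280,245), faces the robot, which confirms it. First move: above the handle, with the tool turned about 10.5°.

Emit:
servo_tool:
  deltas: "-0.87 0.26 0.5 0 0 0; -0.87 0.26 0.5 0 0 0; -0.87 0.26 0.5 0 0 0; -0.87 0.26 0.5 0 0 0; -0.87 0.26 0.5 0 0 0; -0.87 0.26 0.5 0 0 0; 0 0 0 0 0 0.76; 0 0 0 0 0 0.76; 0 0 0 0 0 0.76; 0 0 0 0 0 0"
  grip: -0.4
  squeeze: 60

```text
time_s: 1.4
position: [0.4454, -0.0311, 0.1424]
tcp_rot: [-0.0, 0.996, -0.091, -0.0]
contact_force: [1.5, 1.5, -0.4]
opening: 0.0651
```

```bash
python3 - <<'E'
from h import *
from bench import arm
np.set_printoptions(precision=4,suppress=True)
c=arm.camera("wrist");o=arm.observe();print(o["time_s"],o["position"],o["tcp_rot"],o["q"])
pickle.dump(c,open("c1.pkl","wb"))
im=c["pixels"][:,:,::-1].copy()
u=np.array([.182,.983,0]);v=np.array([-.983,.182,0]);O=np.array([.4649,.0783,.006])
for p in [(55,32,3),(55,-32,3),(-56,32,18),(-56,-32,18),(-75,10,39),(-75,-10,39),(-156,10,94),(-156,-10,94),(-111,0,53)]:
    X=O+(u*p[0]+v*p[1])/1000+np.array([0,0,p[2]/1000]);a=proj(c,X)[0];print(p,X,a)
    if abs(a).max()<2000: cv2.circle(im,tuple(int(t) for t in a),3,(0,0,255),1)
cv2.imwrite("pics/w1.png",im)
E
```

```text
1.45 [ 0.4454 -0.0311  0.1424] [-0.      0.9959 -0.0905 -0.0002] [-0.3206  0.1258  1.8592  0.      1.157  -0.1394]
(55, 32, 3) [0.4435 0.1382 0.009 ] [269.8745  -0.1898]
(55, -32, 3) [0.5064 0.1265 0.009 ] [358.0118  -0.0722]
(-56, 32, 18) [0.4233 0.0291 0.024 ] [272.6111 157.5175]
(-56, -32, 18) [0.4862 0.0174 0.024 ] [355.1319 157.6055]
(-75, 10, 39) [0.4414 0.0064 0.045 ] [300.226  186.3411]
(-75, -10, 39) [0.4611 0.0028 0.045 ] [327.3547 186.3687]
(-156, 10, 94) [ 0.4267 -0.0732  0.1   ] [298.3575 322.1387]
(-156, -10, 94) [ 0.4463 -0.0769  0.1   ] [328.6965 322.1626]
(-111, 0, 53) [ 0.4447 -0.0308  0.059 ] [313.7293 238.6135]
```

View pics/w1.png

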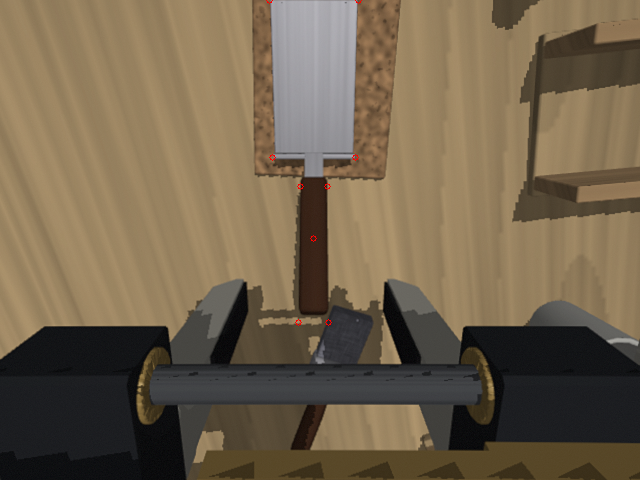

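The projected lifter model lands on the picture: heel corners at (272,157) and (355,157), handle axis at x=314, within a few pixels. I'll lower and grip.

Emit:
servo_tool:
  deltas: "0 0 0.8 0 0 0; 0 0 0.8 0 0 0; 0 0 0.8 0 0 0; 0 0 0.8 0 0 0; 0 0 0.8 0 0 0; 0 0 0 0 0 0; 0 0 0 0 0 0; 0 0 0 0 0 0; 0 0 0 0 0 0; 0 0 0 0 0 0"

```text
time_s: 2.7
position: [0.4458, -0.0312, 0.0629]
tcp_rot: [0.0, 0.996, -0.091, 0.0]
contact_force: [-0.1, -1.1, 0.5]
opening: 0.065
```

Emit:
servo_tool:
  deltas: "0 0 0 0 0 0; 0 0 0 0 0 0; 0 0 0 0 0 0; 0 0 0 0 0 0; 0 0 0 0 0 0; 0 0 0 0 0 0; 0 0 0 0 0 0; 0 0 0 0 0 0; 0 0 0 0 0 0; 0 0 0 0 0 0"
  grip: 1
  squeeze: 60

```text
time_s: 3.95
position: [0.4457, -0.0312, 0.0626]
tcp_rot: [-0.0, 0.996, -0.091, 0.0]
contact_force: [-0.0, 0.4, 0.2]
opening: 0.0003
```

```bash
python3 - <<'E'
from h import *
from bench import arm
c=arm.camera("wrist");pickle.dump(c,open("c2.pkl","wb"))
s=arm.camera("side");pickle.dump(s,open("s2.pkl","wb"))
a=cv2.resize(c["pixels"],(400,300),interpolation=cv2.INTER_AREA);b=cv2.resize(s["pixels"][200:350,230:430],(400,300))
print(arm.observe()["opening"])
cv2.imwrite("pics/w2.png",np.hstack([a,b])[:,:,::-1])
E
```

```text
0.0006157069531426896
```

View pics/w2.png

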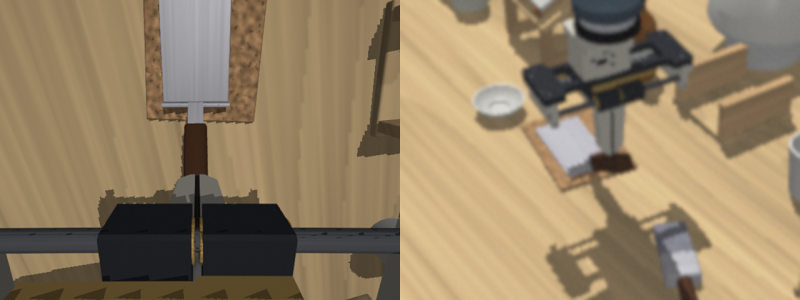

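The fingers shut fully at (195,190) and the handle lies just ahead of or below them, so the grip missed. I'll triangulate the handle's ends.

```bash
python3 - <<'E'
from h import *
np.set_printoptions(precision=4,suppress=True)
d=pickle.load(open("c0.pkl","rb"));w=d["wrist"];s=d["side"];sc=d["scene"];c1=pickle.load(open("c1.pkl","rb"))
def dark(c,x0,y0,x1,y1):
    p=c["pixels"].astype(int);m=((p[...,0]<95)&(p[...,0]>p[...,2]+8)&(p.sum(2)<170)).astype(np.uint8)
    k=np.zeros_like(m);k[y0:y1,x0:x1]=m[y0:y1,x0:x1];cs=max(cv2.findContours(k,0,2)[0],key=cv2.contourArea)
    r=cv2.minAreaRect(cs);return r,cv2.boxPoints(r)
print("side",dark(s,310,265,360,300));print("w1",dark(c1,280,165,345,320));print("w0",dark(w,170,195,225,300))
print("scene",dark(sc,270,220,330,265))
u=np.array([.182,.983,0]);O=np.array([.4649,.0783,.006])
for p in [(-75,28),(-156,85),(-75,39),(-150,94)]:
    print(p,proj(s,O+u*p[0]/1000+np.array([0,0,p[1]/1000])))
print(tri(c1,[(313.5,313),(313.5,178)],s,[(347,282),(326,281)]))
b=cv2.resize(s["pixels"][235:315,290:370],(600,600),interpolation=cv2.INTER_CUBIC);cv2.imwrite("pics/hs.png",b[:,:,::-1])
E
```

```text
side (((335.0, 281.0), (8.0, 20.0), 90.0), array([[325., 277.],
       [345., 277.],
       [345., 285.],
       [325., 285.]], dtype=float32))
w1 (((313.0, 246.0), (138.0, 30.0), 90.0), array([[298., 177.],
       [328., 177.],
       [328., 315.],
       [298., 315.]], dtype=float32))
w0 (((199.31991577148438, 250.27792358398438), (27.224477767944336, 97.76213836669922), 15.422160148620605), array([[173.1989, 293.779 ],
       [199.1967, 199.537 ],
       [225.4409, 206.7768],
       [199.4431, 301.0188]], dtype=float32))
scene (((302.5, 234.5), (29.0, 35.0), 90.0), array([[285., 220.],
       [320., 220.],
       [320., 249.],
       [285., 249.]], dtype=float32))
(-75, 28) [[328.2001 279.8184]]
(-156, 85) [[342.6508 280.6714]]
(-75, 39) [[328.1047 276.4579]]
(-150, 94) [[341.4654 276.2499]]
[[ 0.4404 -0.0787  0.086   0.0099]
 [ 0.45    0.0094  0.0278  0.0039]]
```

View pics/hs.png

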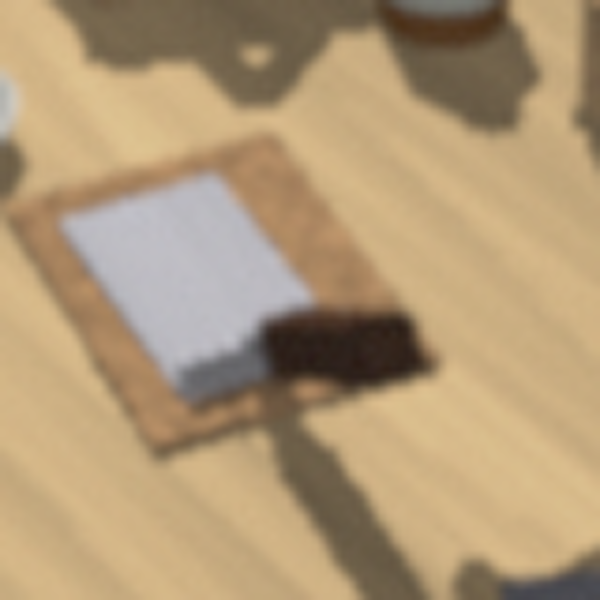

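```bash
python3 - <<'E'
from h import *
np.set_printoptions(precision=4,suppress=True)
c=pickle.load(open("c2.pkl","rb"));s=pickle.load(open("s2.pkl","rb"));d=pickle.load(open("c0.pkl","rb"))
T=np.array([.4457,-.0312,.0626])
for dz in (0,-.022,.065,.04):
    X=T+[0,0,dz];print(dz,"wrist",proj(c,X)[0]/1.6,"side crop",(proj(s,X)[0]-[230,200])*2+[400,0])
T0=np.array([.5494,0,.2017])
for dx in(-.0465,.0465): print("start tips wrist0",proj(d["wrist"],T0+[dx,0,-.022])[0],"side0",proj(d["side"],T0+[dx,0,-.022])[0],proj(d["scene"],T0+[dx,0,-.022])[0])
b=cv2.resize(s["pixels"][215:305,280:400],(400,300),interpolation=cv2.INTER_CUBIC)
a=cv2.resize(c["pixels"][190:430,160:480],(400,300),interpolation=cv2.INTER_CUBIC)
cv2.imwrite("pics/hs2.png",np.hstack([a,b])[:,:,::-1])
E
```

```text
0 wrist [196.723  178.9238] side crop [609.477  158.1431]
-0.022 wrist [196.7251 168.9889] side crop [609.7246 171.877 ]
0.065 wrist [196.7131 226.6048] side crop [608.7117 115.7449]
0.04 wrist [196.7179 203.7977] side crop [609.0122 132.3836]
start tips wrist0 [233.1808 270.3907] side0 [345.2748 225.6837] [309.7433 237.6817]
start tips wrist0 [395.2264 270.4345] side0 [374.5748 213.1761] [307.8375 267.097 ]
```

View pics/hs2.png

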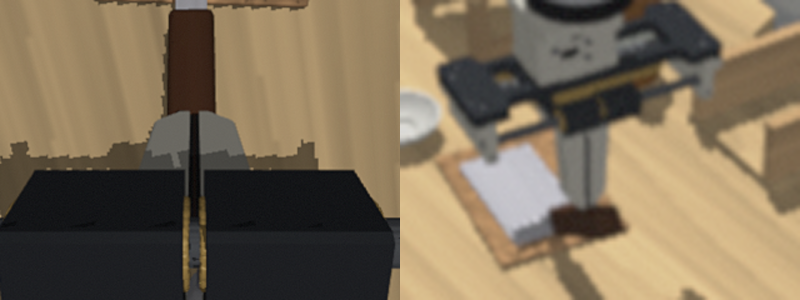

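The numbers agree that the lifter is where I measured it. The visible fingertips are not: width scaling in the wrist view and the side view both put them about 36 mm higher than the stated TCP geometry, so they closed just above the handle. I'll reopen and go about 30 mm lower, watching the force.

Emit:
servo_tool:
  deltas: "0 0 0 0 0 0; 0 0 0 0 0 0; 0 0 0 0 0 0; 0 0 0 0 0 0; 0 0.3 0 0 0 0; 0 0 0.5 0 0 0; 0 0 0.5 0 0 0; 0 0 0.3 0 0 0; 0 0 0.2 0 0 0; 0 0 0 0 0 0"
  grip: -0.4

```text
time_s: 5.3
position: [0.4443, -0.037, 0.0322]
tcp_rot: [-0.0, 0.996, -0.091, -0.0]
contact_force: [-0.4, 0.2, -0.4]
opening: 0.065
```

```bash
python3 - <<'E'
from h import *
from bench import arm
np.set_printoptions(precision=4,suppress=True)
print(arm.observe())
d=pickle.load(open("c0.pkl","rb"))
# finger front edge at start: left/right tip-front inner corners, rod
w=d["wrist"];o,dr=ray(w,[(217,284),(413,284)])
k=.093/(dr[1,0]-dr[0,0]);print("tip front at start",o+k*dr)
o,dr=ray(w,[(100,350),(520,350)]); print(o,dr)
E
```

```text
{'time_s': 5.3, 'q': array([-0.3341,  0.2758,  1.9961,  0.    ,  0.8704, -0.1518]), 'joint_vel': array([-0.0005, -0.0106, -0.0079, -0.0015,  0.0051, -0.0005]), 'joint_torque': array([ -0.0273, -36.2376, -20.1016,   0.0561,  -0.0268,   0.0002]), 'position': array([ 0.4443, -0.037 ,  0.0322]), 'tcp_rot': array([-0.0001,  0.9958, -0.0911, -0.0004]), 'contact_force': array([-0.4298,  0.1594, -0.4319]), 'wrist_torque': array([-0.006 ,  0.0006, -0.0177]), 'opening': 0.06498181978726747}
tip front at start [[0.5034 0.0079 0.2167]
 [0.5964 0.0079 0.2166]]
[0.5502 0.0814 0.3824] [[-0.5657 -0.5738 -0.8714]
 [ 0.5372 -0.5741 -0.8725]]
```

Emit:
servo_tool:
  deltas: "0 0 0 0 0 0; 0 0 0 0 0 0; 0 0 0 0 0 0; 0 0 0 0 0 0; 0 0 0 0 0 0; 0 0 0 0 0 0; 0 0 0 0 0 0; 0 0 0 0 0 0; 0 0 0 0 0 0; 0 0 0 0 0 0"
  grip: 1
  squeeze: 60

```text
time_s: 6.55
position: [0.4444, -0.0371, 0.0325]
tcp_rot: [0.0, 0.996, -0.091, -0.0]
contact_force: [-1.9, -1.0, 2.0]
opening: 0.0194
```

The lifter is gripped: opening 19.4 mm, TCP at about (-117, 0, 26) mm in the lifter's frame. Now I'll measure the slope and bystanders from the first images and write a row planner.

```bash
cat >> h.py <<'E'
from scipy.spatial.transform import Rotation as Ro
G=np.array([-.117,0,.0265])            # TCP in lifter frame
RT=np.array([[0,-1,0],[-1,0,0],[0,0,-1.]])  # tool axes (columns) in lifter frame
def lift_pose(O,yaw,pitch):
    "lifter pose -> TCP pose; pitch = tip up"
    L=Ro.from_euler("ZY",[yaw,-pitch],degrees=True).as_matrix()
    return np.array(O)+L@G, L@RT
def rows(p0,R0,p1,R1,n):
    w=Ro.from_matrix(R0.T@R1).as_rotvec()/n;R=R0.copy();out=[]
    for i in range(n):
        d=R.T@((p1-p0)/n);out.append(np.r_[d/.02,w/.08]);R=R@Ro.from_rotvec(w).as_matrix()
    out=np.array(out);print("max",abs(out).max().round(2))
    for k in range(0,n,10):print("; ".join(" ".join(f"{x:.2f}".rstrip("0").rstrip(".").replace("-0","0") if abs(x)<.005 else f"{x:.2f}".rstrip("0").rstrip(".") for x in r) for r in out[k:k+10]))
def cur():
    from bench import arm
    o=arm.observe();q=np.array(o["tcp_rot"]);return np.array(o["position"]),Ro.from_quat(q[[1,2,3,0]]).as_matrix(),o
def lifter_now():
    p,R,o=cur();L=R@RT.T;return p-L@G,np.degrees(np.arctan2(L[1,0],L[0,0])),np.degrees(np.arcsin(L[2,0])),np.degrees(np.arcsin(L[2,1])),o
E
python3 - <<'E'
from h import *
np.set_printoptions(precision=4,suppress=True)
d=pickle.load(open("c0.pkl","rb"));s=d["scene"];sd=d["side"]
def m(c,x0,y0,x1,y1,v):
    h=cv2.cvtColor(c["pixels"],cv2.COLOR_RGB2HSV);k=((h[...,1]<70)&(h[...,2]>v)).astype(np.uint8)
    z=np.zeros_like(k);z[y0:y1,x0:x1]=k[y0:y1,x0:x1];return z
for n,c,b,v in(("scene",s,(402,262,460,302),95),("side",sd,(275,165,322,215),110)):
    z=cv2.morphologyEx(m(c,*b,v),cv2.MORPH_CLOSE,np.ones((5,5)));cs=max(cv2.findContours(z,0,1)[0],key=cv2.contourArea)
    print(n,cv2.contourArea(cs),cv2.approxPolyDP(cs,3,True)[:,0].tolist())
print("side low corners",onz(sd,[(283.2,188),(300.8,205.8)],.106))
f=lambda x,y:(280+x/4,225+y/4)
print("scene high",onz(s,[f(510,265),f(700,287)],.1576))
print("bar front edge scene top z",onz(s,[f(497,155),f(733,185),f(735,207)],.19))
print("dish",onz(s,[(384,251)],.02),"bottle top",onz(s,[f(368,262)],.145),"jar",onz(s,[(495,274)],.09))
print("dish side",onz(sd,[(279,249)],.02))
E
```

```text
scene 800.5 [[408, 271], [409, 290], [454, 295], [451, 277]]
side 766.5 [[320, 169], [308, 165], [318, 175], [317, 180], [302, 171], [282, 188], [302, 204], [318, 191]]
side low corners [[0.553  0.376  0.106 ]
 [0.5362 0.252  0.106 ]]
scene high [[0.645  0.2541 0.1576]
 [0.6566 0.3718 0.1576]]
bar front edge scene top z [[0.5837 0.2453 0.19  ]
 [0.601  0.3921 0.19  ]
 [0.6172 0.3915 0.19  ]]
dish [[0.4292 0.2131 0.02  ]] bottle top [[0.6387 0.1657 0.145 ]] jar [[0.5428 0.5049 0.09  ]]
dish side [[0.4313 0.2142 0.02  ]]
```

Seat is at about (0.607, 0.312) with yaw about -7°. The bottle is at (0.64, 0.166), and the dish at (0.43, 0.214) agrees in both views. I'll lift straight up, then turn to a viewing pose beside the desk.

Emit:
servo_tool:
  deltas: "0 0 -0.5 0 0 0; 0 0 -1 0 0 0; 0 0 -1 0 0 0; 0 0 -1 0 0 0; 0 0 -1 0 0 0; 0 0 -1 0 0 0; 0 0 -1 0 0 0; 0 0 -1 0 0 0; 0 0 -1 0 0 0; 0 0 -1 0 0 0"

```text
time_s: 7.8
position: [0.4443, -0.037, 0.2236]
tcp_rot: [0.0, 0.996, -0.091, 0.0]
contact_force: [0.1, 0.2, -3.0]
opening: 0.0195
```

```bash
python3 - <<'E'
from h import *
p,R,o=cur();print(p,o["contact_force"],o["wrist_torque"],o["opening"])
_,R1=lift_pose([0,0,0],-7,40)
rows(p,R,np.array([.53,.20,.20]),R1,23)
E
```

```text
[ 0.44434822 -0.03698565  0.22356246] [ 0.13089152  0.2108027  -2.99818523] [-0.18956907  0.02802477 -0.00099536] 0.019525619629006154
max 0.78
0.09 -0.54 0.05 0.3 0.29 0.78; 0.05 -0.54 0.07 0.3 0.29 0.78; 0.02 -0.54 0.08 0.3 0.29 0.78; -0.02 -0.54 0.09 0.3 0.29 0.78; -0.05 -0.54 0.11 0.3 0.29 0.78; -0.09 -0.53 0.12 0.3 0.29 0.78; -0.13 -0.52 0.13 0.3 0.29 0.78; -0.16 -0.51 0.14 0.3 0.29 0.78; -0.2 -0.49 0.14 0.3 0.29 0.78; -0.23 -0.48 0.15 0.3 0.29 0.78
-0.26 -0.46 0.16 0.3 0.29 0.78; -0.29 -0.44 0.16 0.3 0.29 0.78; -0.32 -0.41 0.16 0.3 0.29 0.78; -0.35 -0.39 0.17 0.3 0.29 0.78; -0.38 -0.36 0.17 0.3 0.29 0.78; -0.41 -0.33 0.17 0.3 0.29 0.78; -0.43 -0.3 0.16 0.3 0.29 0.78; -0.45 -0.27 0.16 0.3 0.29 0.78; -0.47 -0.24 0.16 0.3 0.29 0.78; -0.49 -0.2 0.15 0.3 0.29 0.78
-0.5 -0.17 0.14 0.3 0.29 0.78; -0.52 -0.13 0.14 0.3 0.29 0.78; -0.53 -0.1 0.13 0.3 0.29 0.78
```

Emit:
servo_tool:
  deltas: "0.09 -0.54 0.05 0.3 0.29 0.78; 0.05 -0.54 0.07 0.3 0.29 0.78; 0.02 -0.54 0.08 0.3 0.29 0.78; -0.02 -0.54 0.09 0.3 0.29 0.78; -0.05 -0.54 0.11 0.3 0.29 0.78; -0.09 -0.53 0.12 0.3 0.29 0.78; -0.13 -0.52 0.13 0.3 0.29 0.78; -0.16 -0.51 0.14 0.3 0.29 0.78; -0.2 -0.49 0.14 0.3 0.29 0.78; -0.23 -0.48 0.15 0.3 0.29 0.78"

```text
time_s: 9.05
position: [0.4811, 0.0664, 0.2121]
tcp_rot: [-0.107, 0.906, -0.391, 0.124]
contact_force: [0.2, -0.5, -1.5]
opening: 0.0194
```

Emit:
servo_tool:
  deltas: "-0.26 -0.46 0.16 0.3 0.29 0.78; -0.29 -0.44 0.16 0.3 0.29 0.78; -0.32 -0.41 0.16 0.3 0.29 0.78; -0.35 -0.39 0.17 0.3 0.29 0.78; -0.38 -0.36 0.17 0.3 0.29 0.78; -0.41 -0.33 0.17 0.3 0.29 0.78; -0.43 -0.3 0.16 0.3 0.29 0.78; -0.45 -0.27 0.16 0.3 0.29 0.78; -0.47 -0.24 0.16 0.3 0.29 0.78; -0.49 -0.2 0.15 0.3 0.29 0.78"

```text
time_s: 10.3
position: [0.5178, 0.1691, 0.2009]
tcp_rot: [-0.2, 0.704, -0.641, 0.232]
contact_force: [-0.5, -1.1, -1.6]
opening: 0.0198
```

Emit:
servo_tool:
  deltas: "-0.5 -0.17 0.14 0.3 0.29 0.78; -0.52 -0.13 0.14 0.3 0.29 0.78; -0.53 -0.1 0.13 0.3 0.29 0.78; 0 0 0 0 0 0; 0 0 0 0 0 0; 0 0 0 0 0 0; 0 0 0 0 0 0; 0 0 0 0 0 0; 0 0 0 0 0 0; 0 0 0 0 0 0"

```text
time_s: 11.55
position: [0.5296, 0.1999, 0.1978]
tcp_rot: [0.224, -0.625, 0.701, -0.26]
contact_force: [-1.3, -0.0, -2.3]
opening: 0.0197
```

```bash
python3 - <<'E'
from h import *
from bench import arm
np.set_printoptions(precision=4,suppress=True)
O,y,pi,ro,o=lifter_now();print(O,y,pi,ro,o["position"],o["q"],o["time_s"])
c=arm.camera("wrist");pickle.dump(c,open("c3.pkl","wb"));cv2.imwrite("pics/w3.png",c["pixels"][:,:,::-1])
seat=np.array([.608,.3125,.115])
B=Ro.from_euler("ZY",[-7,-28],degrees=True).as_matrix()
for q in [(-55,-60,19),(-55,60,19),(55,60,19),(55,-60,19),(14,-75,69),(36,75,69),(-72,75,0),(-72,-75,0)]:print(q,proj(c,seat+B@np.array(q)/1000)[0])
E
```

```text
[0.6355 0.1881 0.2529] -6.197698825664486 40.095045285532606 -0.6457364313943016 [0.5296 0.1999 0.1978] [ 0.3774  0.0223  2.0725 -0.6891  0.5158  2.5781] 11.55
(-55, -60, 19) [233.0767 308.5668]
(-55, 60, 19) [ 69.6792 307.7713]
(55, 60, 19) [ 63.2598 156.6412]
(55, -60, 19) [231.9312 158.8365]
(14, -75, 69) [240.0715 218.1304]
(36, 75, 69) [-17.672  177.9665]
(-72, 75, 0) [ 66.6143 322.3771]
(-72, -75, 0) [257.0049 323.1872]
```

View pics/w3.png

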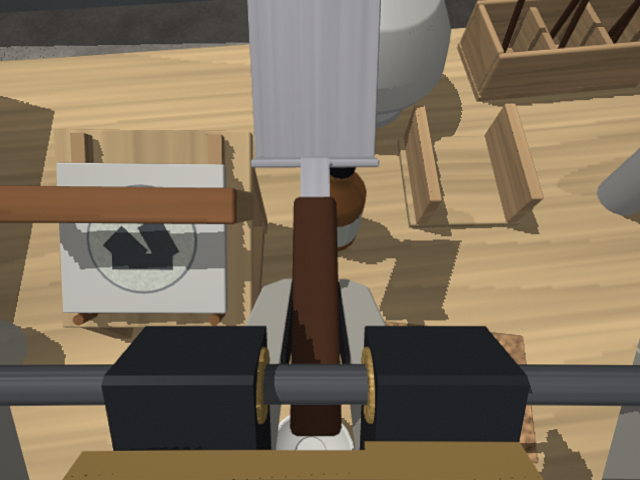

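The wrist view shows the plaque with corners near (57,165), (225,165), (227,312) and (63,312), the bridge at rows 186–222 and pegs at (78,318) and (215,318). My prediction was about 6 px off, or roughly 5 mm. I'll cast the corners onto the known heights and make one enlarged crop of the empty stand from two views.

```bash
python3 - <<'E'
from h import *
np.set_printoptions(precision=4,suppress=True)
c=pickle.load(open("c3.pkl","rb"));w=pickle.load(open("c0.pkl","rb"))["wrist"]
h=cv2.cvtColor(c["pixels"],cv2.COLOR_RGB2HSV);k=((h[...,1]<60)&(h[...,2]>85)).astype(np.uint8);z=np.zeros_like(k);z[150:325,40:240]=k[150:325,40:240]
z=cv2.morphologyEx(z,cv2.MORPH_CLOSE,np.ones((45,5)));z=cv2.morphologyEx(z,cv2.MORPH_OPEN,np.ones((5,5)))
cs=max(cv2.findContours(z,0,1)[0],key=cv2.contourArea);a=cv2.approxPolyDP(cs,8,True)[:,0];print(a.tolist())
hi=onz(c,[(57,164),(225,164)],.1576);lo=onz(c,[(63.5,312.5),(226.5,312.5)],.106-.0071) # low: bottom? see below
lo2=onz(c,[(63.5,312.5),(226.5,312.5)],.106)
for n,q in(("hi",hi),("lo top edge",lo2)):
    v=q[0]-q[1];print(n,q[:,:2],np.linalg.norm(v[:2]),"yaw",np.degrees(np.arctan2(-v[0],v[1])),"mid",q.mean(0))
A=cv2.resize(w["pixels"][95:295,370:590],(400,364),interpolation=cv2.INTER_CUBIC);B=cv2.resize(c["pixels"][90:240,390:555],(400,364),interpolation=cv2.INTER_CUBIC)
cv2.imwrite("pics/stand.png",np.hstack([A,B])[:,:,::-1])
E
```

```text
[[56, 164], [64, 312], [226, 311], [223, 164]]
hi [[0.6487 0.3707]
 [0.6361 0.2532]] 0.11816734072863205 yaw -6.1241529889758555 mid [0.6424 0.3119 0.1576]
lo top edge [[0.5552 0.383 ]
 [0.5412 0.2649]] 0.1189336839067946 yaw -6.736726713594727 mid [0.5482 0.3239 0.106 ]
```

View pics/stand.png

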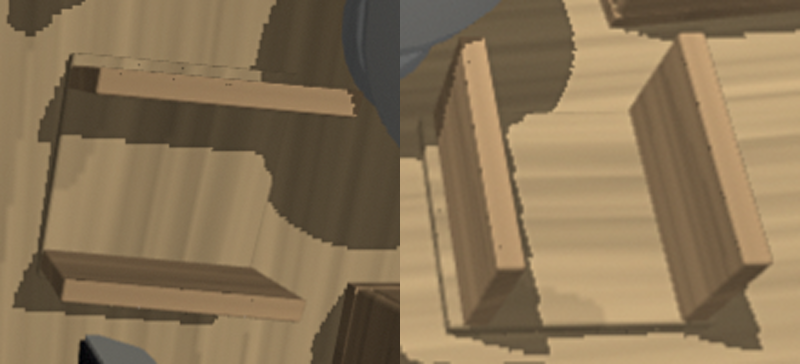

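```bash
python3 - <<'E'
from h import *
np.set_printoptions(precision=4,suppress=True)
c=pickle.load(open("c3.pkl","rb"));w=pickle.load(open("c0.pkl","rb"))["wrist"]
f=lambda l:[(370+x*220/400,95+y*200/364) for x,y in l];g=lambda l:[(390+x*165/400,90+y*150/364) for x,y in l]
for n,q in(("w0",onz(w,f([(98,70),(97,93),(64,279),(65,301),(352,90),(355,116),(305,298),(302,321)]),.065)),
 ("w3",onz(c,g([(98,268),(124,268),(342,264),(371,262),(60,40),(85,38),(279,35),(303,33)]),.065))):
    m=q[:,:2].reshape(4,2,2).mean(1);print(n,m.tolist())
    ctr=m.mean(0);dx=(m[2]-m[0]+m[3]-m[1])/2;dy=(m[0]-m[1]+m[2]-m[3])/2
    print("centre",ctr,"len",np.linalg.norm(dx),"gap",np.linalg.norm(dy),"yaw",np.degrees(np.arctan2(dx[1],dx[0])),np.degrees(np.arctan2(-dy[0],dy[1])))
# pre-insertion pose
seat=np.array([.604,.317,.115]);B=Ro.from_euler("ZY",[-6.7,-28],degrees=True).as_matrix()
p,R,o=cur()
for bx,bz in((-150,5),(-135,5)):
    O=seat+B@np.array([bx,0,bz])/1000;t,R1=lift_pose(O,-6.7,28);print(O,t)
O=seat+B@np.array([-150,0,60])/1000;t,R1=lift_pose(O,-6.7,28);print("above",t);rows(p,R,t,R1,20)
E
```

```text
w0 [[0.6378506429774089, 0.06771370505340592], [0.6299363605801986, -0.03075843385589968], [0.7529405976817007, 0.05802857695331248], [0.7473545890628736, -0.04077564270178973]]
centre [0.692  0.0136] len 0.1166707304018848 gap 0.0988688771883631 yaw -4.843573093405145 -3.914841101879098
w3 [[0.6370172467347266, 0.06916657330466475], [0.6282002960970887, -0.029233332577238633], [0.7534147026842823, 0.058060527936643125], [0.7452749782300369, -0.04071988729669425]]
centre [0.691  0.0143] len 0.11728135491152082 gap 0.09895403966650522 yaw -5.527180855438252 -4.915102751986537
[0.4701 0.3327 0.049 ] [0.3552 0.3462 0.0175]
[0.4833 0.3312 0.056 ] [0.3683 0.3447 0.0245]
above [0.3295 0.3492 0.066 ]
max 0.63
-0.32 0.62 -0.1 -0.13 -0.01 0; -0.32 0.62 -0.09 -0.13 -0.01 0; -0.32 0.63 -0.09 -0.13 -0.01 0; -0.32 0.63 -0.08 -0.13 -0.01 0; -0.32 0.63 -0.07 -0.13 -0.01 0; -0.31 0.63 -0.07 -0.13 -0.01 0; -0.31 0.63 -0.06 -0.13 -0.01 0; -0.31 0.63 -0.05 -0.13 -0.01 0; -0.31 0.63 -0.04 -0.13 -0.01 0; -0.31 0.63 -0.04 -0.13 -0.01 0
-0.31 0.63 -0.03 -0.13 -0.01 0; -0.31 0.63 -0.02 -0.13 -0.01 0; -0.31 0.63 -0.02 -0.13 -0.01 0; -0.31 0.63 -0.01 -0.13 -0.01 0; -0.31 0.63 0 -0.13 -0.01 0; -0.31 0.63 0 -0.13 -0.01 0; -0.31 0.63 0.01 -0.13 -0.01 0; -0.31 0.63 0.02 -0.13 -0.01 0; -0.31 0.63 0.02 -0.13 -0.01 0; -0.31 0.63 0.03 -0.13 -0.01 0
```

Both views agree on the stand: centre (0.6915, 0.014), yaw about -5°, rail gap 99 mm (100 expected). Desk seat: (0.604, 0.317), yaw -6.7°. I'll plan the retreat and the approach to the low end.

```bash
cat >> h.py <<'E'
seat=np.array([.604,.317,.115]);YB=-6.7
B=Ro.from_euler("ZY",[YB,-28],degrees=True).as_matrix()
def bp(bx,bz,by=0,pitch=28):return lift_pose(seat+B@np.array([bx,by,bz])/1000,YB,pitch)
def board(): 
    O,y,pi,ro,o=lifter_now();return (B.T@(O-seat)*1000).round(1),np.round([y,pi,ro],2),o["contact_force"].round(1),o["wrist_torque"].round(2),round(o["time_s"],2)
E
python3 - <<'E'
from h import *
p,R,o=cur();t,R1=bp(-155,5);a=np.array([.36,.22,.19]);rows(p,R,a,R1,10);rows(a,R1,t,R1,10);print(t)
E
```

```text
max 0.76
0 0.68 -0.52 -0.26 -0.01 0.01; 0 0.69 -0.51 -0.26 -0.01 0.01; 0 0.7 -0.49 -0.26 -0.01 0.01; 0 0.71 -0.48 -0.26 -0.01 0.01; 0 0.72 -0.46 -0.26 -0.01 0.01; 0 0.73 -0.45 -0.26 -0.01 0.01; 0 0.74 -0.43 -0.26 -0.01 0.01; 0 0.75 -0.41 -0.26 -0.01 0.01; 0 0.76 -0.4 -0.26 -0.01 0.01; 0 0.76 -0.38 -0.26 -0.01 0.01
max 0.72
-0.62 0.52 0.72 0 0 0; -0.62 0.52 0.72 0 0 0; -0.62 0.52 0.72 0 0 0; -0.62 0.52 0.72 0 0 0; -0.62 0.52 0.72 0 0 0; -0.62 0.52 0.72 0 0 0; -0.62 0.52 0.72 0 0 0; -0.62 0.52 0.72 0 0 0; -0.62 0.52 0.72 0 0 0; -0.62 0.52 0.72 0 0 0
[0.35079104 0.34674522 0.01511658]
```

Emit:
servo_tool:
  deltas: "0 0.68 -0.52 -0.26 -0.01 0.01; 0 0.69 -0.51 -0.26 -0.01 0.01; 0 0.7 -0.49 -0.26 -0.01 0.01; 0 0.71 -0.48 -0.26 -0.01 0.01; 0 0.72 -0.46 -0.26 -0.01 0.01; 0 0.73 -0.45 -0.26 -0.01 0.01; 0 0.74 -0.43 -0.26 -0.01 0.01; 0 0.75 -0.41 -0.26 -0.01 0.01; 0 0.76 -0.4 -0.26 -0.01 0.01; 0 0.76 -0.38 -0.26 -0.01 0.01"

```text
time_s: 12.85
position: [0.3587, 0.2203, 0.1897]
tcp_rot: [0.161, -0.644, 0.726, -0.182]
contact_force: [0.6, -0.3, -3.0]
opening: 0.0192
```

Emit:
servo_tool:
  deltas: "-0.62 0.52 0.72 0 0 0; -0.62 0.52 0.72 0 0 0; -0.62 0.52 0.72 0 0 0; -0.62 0.52 0.72 0 0 0; -0.62 0.52 0.72 0 0 0; -0.62 0.52 0.72 0 0 0; -0.62 0.52 0.72 0 0 0; -0.62 0.52 0.72 0 0 0; -0.62 0.52 0.72 0 0 0; -0.31 0.26 0.3 0 0 0"

```text
time_s: 14.1
position: [0.3566, 0.339, 0.0333]
tcp_rot: [0.154, -0.648, 0.725, -0.174]
contact_force: [0.2, 0.5, -2.1]
opening: 0.0195
```

```bash
python3 - <<'E'
from h import *
from bench import arm
np.set_printoptions(precision=2,suppress=True)
print(*board());p,R,o=cur();print(o["q"]);
c=arm.camera("wrist");pickle.dump(c,open("c4.pkl","wb"));cv2.imwrite("pics/w4.png",c["pixels"][:,:,::-1])
O,y,pi,ro,_=lifter_now();L=R@RT.T
print("lifter pred",proj(c,[O+L@np.array(q)/1000 for q in [(55,32,3),(55,-32,3),(-54,32,3),(-54,-32,3)]]))
print("plaque low bottom/top, pegs, board pred",proj(c,[seat+B@np.array(q)/1000 for q in [(-55,60,11),(-55,-60,11),(-55,60,19),(-55,-60,19),(-60,50,19),(-60,-50,19),(-72,75,0),(-72,-75,0)]]))
t,R1=bp(-155,5);rows(p,R,t,R1,10)
E
```

```text
[-141.1   -6.5   15.7] [-6.45 26.89 -0.09] [ 0.2  0.5 -2.1] [ 0.12  0.63 -0.  ] 14.1
[ 0.82  0.29  2.13 -0.75  0.56  3.12]
lifter pred [[244.84 -97.15]
 [389.56 -97.08]
 [256.28 154.9 ]
 [377.36 154.91]]
plaque low bottom/top, pegs, board pred [[ 164.5  -179.7 ]
 [ 442.95 -177.85]
 [ 157.06 -194.3 ]
 [ 449.26 -192.32]
 [ 182.91 -177.82]
 [ 423.67 -176.22]
 [ 146.08 -115.49]
 [ 462.99 -113.54]]
max 0.07
-0.04 0.07 0.07 0.02 0 0; -0.04 0.07 0.07 0.02 0 0; -0.04 0.07 0.07 0.02 0 0; -0.04 0.07 0.07 0.02 0 0; -0.04 0.07 0.07 0.02 0 0; -0.03 0.07 0.07 0.02 0 0; -0.03 0.07 0.07 0.02 0 0; -0.03 0.07 0.07 0.02 0 0; -0.03 0.07 0.07 0.02 0 0; -0.03 0.07 0.06 0.02 0 0
```

Joint 6 touched its end (3.12) this far back. It relaxes as the tool goes forward, so I'll move forward first, above the gap, and then settle in.

```bash
python3 - <<'E'
from h import *
p,R,o=cur();t,R1=bp(-118,9);rows(p,R,t,R1,10)
E
```

```text
max 0.11
-0.03 -0.11 0.04 0.02 0 0; -0.03 -0.11 0.04 0.02 0 0; -0.03 -0.11 0.04 0.02 0 0; -0.03 -0.11 0.04 0.02 0 0; -0.03 -0.11 0.04 0.02 0 0; -0.03 -0.11 0.04 0.02 0 0; -0.03 -0.11 0.04 0.02 0 0; -0.03 -0.11 0.04 0.02 0 0; -0.03 -0.11 0.04 0.02 0 0; -0.03 -0.11 0.04 0.02 0 0
```

Emit:
servo_tool:
  deltas: "0 -0.3 0 0 0 0; 0 -0.3 0 0 0 0; 0 -0.3 0.05 0 0 0; -0.1 -0.2 0.15 0 0 0; -0.2 0 0.2 0.1 0 0; 0 0 0 0.1 0 0; 0 0 0 0 0 0; 0 0 0 0 0 0; 0 0 0 0 0 0; 0 0 0 0 0 0"

```text
time_s: 15.4
position: [0.38, 0.3415, 0.0365]
tcp_rot: [0.159, -0.647, 0.724, -0.18]
contact_force: [-1.1, 0.5, -1.7]
opening: 0.02
```

```bash
python3 - <<'E'
from h import *
print(*board());p,R,o=cur();print(o["q"].round(3));t,R1=bp(-110,5);rows(p,R,t,R1,10)
E
```

```text
[-118.8   -1.2    9.7] [-6.37 27.84 -0.14] [-1.1  0.5 -1.7] [ 0.12  0.65 -0.08] 15.4
[ 0.791  0.303  2.105 -0.771  0.557  3.103]
max 0.04
-0.01 -0.04 0.02 0 0 0.01; -0.01 -0.04 0.02 0 0 0.01; -0.01 -0.04 0.02 0 0 0.01; -0.01 -0.04 0.02 0 0 0.01; -0.01 -0.04 0.02 0 0 0.01; -0.01 -0.04 0.02 0 0 0.01; -0.01 -0.04 0.02 0 0 0.01; -0.01 -0.04 0.02 0 0 0.01; -0.01 -0.04 0.02 0 0 0.01; -0.01 -0.04 0.02 0 0 0.01
```

```bash
python3 - <<'E'
from h import *
from bench import arm
np.set_printoptions(precision=1,suppress=True)
c=arm.camera("wrist");pickle.dump(c,open("c5.pkl","wb"));s=arm.camera("side");pickle.dump(s,open("s5.pkl","wb"))
p,R,o=cur();O=lifter_now()[0];L=R@RT.T
print("blade pred z3 edges x at lifter x=-40,0",proj(c,[O+L@np.array(q)/1000 for q in [(-40,32,3),(-40,-32,3),(-10,32,3),(-10,-32,3),(-57,32,18),(-57,-32,18),(-55,0,18)]]))
g=cv2.cvtColor(c["pixels"],cv2.COLOR_RGB2GRAY).astype(int)
for r in (110,50):
    dd=np.diff(g[r,180:460]);print(r,[(180+i,dd[i]) for i in np.argsort(-abs(dd))[:8]])
col=g[100:200,290];print("col290",[(100+i,np.diff(col)[i]) for i in np.argsort(-abs(np.diff(col)))[:8]])
print("side pred tip corners",proj(s,[O+L@np.array(q)/1000 for q in [(55,32,0),(55,-32,0),(55,32,3),(55,-32,3),(-54,-32,3)]]))
print("side pred plaque low corners bottom/top",proj(s,[seat+B@np.array(q)/1000 for q in [(-55,60,11),(-55,-60,11),(-55,60,19),(-55,-60,19),(-72,-75,0)]]))
cv2.imwrite("pics/s5.png",cv2.resize(s["pixels"][140:260,230:390],(800,600),interpolation=cv2.INTER_CUBIC)[:,:,::-1])
E
```

```text
blade pred z3 edges x at lifter x=-40,0 [[255.8 127.5]
 [379.5 127.5]
 [253.   64.2]
 [382.5  64.2]
 [252.8 163.8]
 [382.7 163.8]
 [317.8 159.7]]
110 [(np.int64(415), np.int64(51)), (np.int64(375), np.int64(-34)), (np.int64(414), np.int64(16)), (np.int64(374), np.int64(-16)), (np.int64(251), np.int64(-12)), (np.int64(252), np.int64(-11)), (np.int64(253), np.int64(9)), (np.int64(376), np.int64(-7))]
50 [(np.int64(377), np.int64(-37)), (np.int64(249), np.int64(34)), (np.int64(219), np.int64(-30)), (np.int64(378), np.int64(-23)), (np.int64(250), np.int64(23)), (np.int64(225), np.int64(-21)), (np.int64(226), np.int64(-11)), (np.int64(220), np.int64(-10))]
col290 [(np.int64(167), np.int64(29)), (np.int64(165), np.int64(-26)), (np.int64(158), np.int64(21)), (np.int64(159), np.int64(18)), (np.int64(156), np.int64(-17)), (np.int64(166), np.int64(12)), (np.int64(155), np.int64(-9)), (np.int64(157), np.int64(-7))]
side pred tip corners [[285.5 194.8]
 [294.8 203.7]
 [285.  194.2]
 [294.3 203.1]
 [266.1 226.8]]
side pred plaque low corners bottom/top [[283.5 188.7]
 [300.9 205.5]
 [282.2 187. ]
 [299.6 203.7]
 [300.5 213.9]]
```

```bash
cat > bw.py <<'E'
from h import *
def edges(c,r,x0,x1):
    g=cv2.cvtColor(c["pixels"],cv2.COLOR_RGB2HSV).astype(int);m=(g[r,x0:x1,1]<45)&(g[r,x0:x1,2]>90)
    i=np.flatnonzero(m)
    return x0+i.min(),x0+i.max()+1,len(i)
def width_ratio(c,O,L,rs,x0=240,x1=400):
    X=np.linspace(-50,50,60);a=proj(c,[O+L@np.array([x,32,3])/1000 for x in X]);b=proj(c,[O+L@np.array([x,-32,3])/1000 for x in X])
    for r in rs:
        l=np.interp(-r,-a[:,1][::1],a[:,0]) if a[0,1]<a[-1,1] else np.interp(r,a[::-1,1],a[::-1,0]);rr=np.interp(r,b[::-1,1],b[::-1,0]);x=np.interp(r,a[::-1,1],X[::-1])
        e=edges(c,r,x0,x1);print(r,"lifter x",x.round(),"obs",e,"pred",l.round(1),rr.round(1),"ratio",((e[1]-e[0])/(rr-l)).round(4))
E
python3 - <<'E'
from bw import *
c1=pickle.load(open("c1.pkl","rb"));O=np.array([.4649,.0783,.006]);L=Ro.from_euler("Z",79.5,degrees=True).as_matrix()
print("c1");width_ratio(c1,O,L,(10,40,80,120),255,375)
def LL(p,q):
    R=Ro.from_quat(np.array(q)[[1,2,3,0]]).as_matrix();L=R@RT.T;return np.array(p)-L@G,L
print("c3");c3=pickle.load(open("c3.pkl","rb"));width_ratio(c3,*LL([.5296,.1999,.1978],[.224,-.625,.701,-.26]),(10,40,80,120))
print("c5");c5=pickle.load(open("c5.pkl","rb"));p,R,o=cur();width_ratio(c5,lifter_now()[0],R@RT.T,(10,40,80,120))
E
```

```text
c1
10 lifter x 48.0 obs (np.int64(271), np.int64(357), 86) pred 270.2 357.7 ratio 0.9824
40 lifter x 29.0 obs (np.int64(271), np.int64(357), 86) pred 271.1 356.8 ratio 1.0035
80 lifter x 1.0 obs (np.int64(273), np.int64(355), 82) pred 272.3 355.6 ratio 0.9848
120 lifter x -28.0 obs (np.int64(274), np.int64(354), 80) pred 273.5 354.3 ratio 0.9895
c3
10 lifter x 13.0 obs (np.int64(248), np.int64(400), 152) pred 251.0 385.5 ratio 1.1297
40 lifter x 0.0 obs (np.int64(249), np.int64(400), 151) pred 252.3 384.0 ratio 1.1463
80 lifter x -18.0 obs (np.int64(252), np.int64(400), 148) pred 254.0 382.0 ratio 1.1563
120 lifter x -37.0 obs (np.int64(254), np.int64(384), 129) pred 255.8 380.0 ratio 1.046
c5
10 lifter x 14.0 obs (np.int64(248), np.int64(380), 132) pred 250.6 385.2 ratio 0.9808
40 lifter x 1.0 obs (np.int64(249), np.int64(379), 130) pred 251.9 383.7 ratio 0.9866
80 lifter x -17.0 obs (np.int64(251), np.int64(378), 127) pred 253.7 381.8 ratio 0.9919
120 lifter x -36.0 obs (np.int64(254), np.int64(376), 122) pred 255.5 379.8 ratio 0.9812
```

View pics/s5.png

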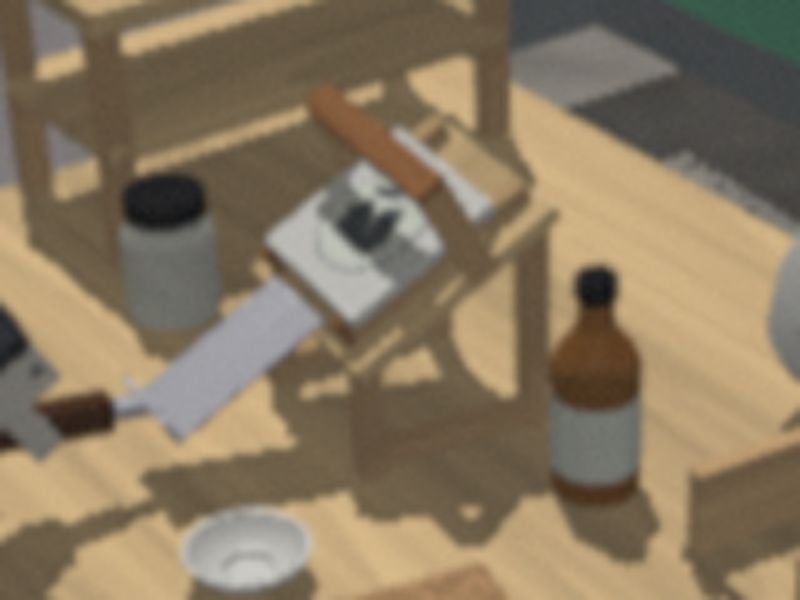

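The side view shows the blade tip at (287,195) and (294,204) px, within 1–2 px of prediction. It is centred between the pegs and just below the plaque's low edge. I'll lower to mid-gap and slide in.

```bash
python3 - <<'E'
from h import *
p,R,o=cur();t0,R1=bp(-113,4.8);rows(p,R,t0,R1,3);t,_=bp(-63,4.8);rows(t0,R1,t,R1,7)
E
```

```text
max 0.1
-0.03 -0.1 0.09 0.01 0 0.02; -0.03 -0.1 0.09 0.01 0 0.02; -0.03 -0.1 0.09 0.01 0 0.02
max 0.36
0 -0.36 0 0 0 0; 0 -0.36 0 0 0 0; 0 -0.36 0 0 0 0; 0 -0.36 0 0 0 0; 0 -0.36 0 0 0 0; 0 -0.36 0 0 0 0; 0 -0.36 0 0 0 0
```

Emit:
servo_tool:
  deltas: "-0.03 0 0.09 0.01 0 0.02; -0.03 -0.1 0.09 0.01 0 0.02; -0.03 -0.1 0.09 0.01 0 0.02; 0 0 0 0 0 0; 0 -0.4 0 0 0 0; 0 -0.4 0 0 0 0; 0 -0.4 0 0 0 0; 0 -0.4 0 0 0 0; 0 -0.4 0 0 0 0; 0 0 0 0 0 0"

```text
time_s: 16.75
position: [0.4222, 0.3385, 0.0528]
tcp_rot: [0.161, -0.645, 0.725, -0.181]
contact_force: [-0.0, 0.2, -1.8]
opening: 0.0197
```

```bash
python3 - <<'E'
from h import *
print(*board());p,R,o=cur();print(o["q"].round(3));t,R1=bp(-5,4.8);rows(p,R,t,R1,8)
E
```

```text
[-73.9   0.1   4.6] [-6.75 28.01  0.03] [-0.   0.2 -1.8] [ 0.11  0.72 -0.02] 16.75
[ 0.717  0.3    2.047 -0.705  0.567  2.966]
max 0.43
0 -0.43 0 0 0 0; 0 -0.43 0 0 0 0; 0 -0.43 0 0 0 0; 0 -0.43 0 0 0 0; 0 -0.43 0 0 0 0; 0 -0.43 0 0 0 0; 0 -0.43 0 0 0 0; 0 -0.43 0 0 0 0
```

Emit:
servo_tool:
  deltas: "0 -0.4 0 0 0 0; 0 -0.4 0 0 0 0; 0 -0.4 0 0 0 0; 0 -0.4 0 0 0 0; 0 -0.4 0 0 0 0; 0 -0.4 0 0 0 0; 0 -0.4 0 0 0 0; 0 -0.4 0 0 0 0; 0 -0.2 0 0 0 0; 0 0 0 0 0 0"

```text
time_s: 18.0
position: [0.4813, 0.3314, 0.0843]
tcp_rot: [0.161, -0.645, 0.725, -0.181]
contact_force: [1.0, 0.6, -2.2]
opening: 0.0196
```

```bash
python3 - <<'E'
from h import *
from bench import arm
np.set_printoptions(precision=1,suppress=True)
print(*board());p,R,o=cur();O=lifter_now()[0];L=R@RT.T
c=arm.camera("wrist");pickle.dump(c,open("c6.pkl","wb"))
# plaque low edge in the wrist view vs heel: white mask near columns
h=cv2.cvtColor(c["pixels"],cv2.COLOR_RGB2HSV).astype(int);g=cv2.cvtColor(c["pixels"],cv2.COLOR_RGB2GRAY).astype(int)
for x in (225,270,360,400):
    d=np.diff(g[60:220,x]);print(x,sorted((60+int(i),int(d[i])) for i in np.argsort(-abs(d))[:7]))
print("pred heel top front/back",proj(c,[O+L@np.array(q)/1000 for q in[(-54,0,18),(-57,0,18),(-54,0,3)]]),"plaque low edge top/bottom",proj(c,[seat+B@np.array(q)/1000 for q in[(-55,-60,19),(-55,60,19),(-55,0,19),(-55,0,11),(-60,50,19),(-60,-50,19)]]))
E
```

```text
[-6.5  0.   4.4] [-6.7 28.  -0. ] [ 1.   0.6 -2.2] [0.1 0.7 0. ] 18.0
225 [(72, 62), (142, -30), (143, -36), (162, 42), (173, -26), (206, 68), (207, 27)]
270 [(72, 51), (73, 64), (95, -34), (99, 38), (143, -33), (166, -30), (174, 40)]
360 [(68, 25), (73, 55), (92, -25), (98, 38), (143, -32), (158, 28), (165, -32)]
400 [(72, 60), (142, -23), (143, -31), (144, -39), (165, 43), (173, -26), (174, -25)]
pred heel top front/back [[317.8 157.6]
 [317.8 163.8]
 [317.6 155.1]] plaque low edge top/bottom [[439.2 145.5]
 [196.4 145.5]
 [317.8 145.7]
 [317.7 144.8]
 [217.5 155.9]
 [418.1 155.9]]
```

The plaque's low edge is at row 143 and the heel at row 158, so the gap is about 7 mm. I'll go 4 mm further in, then lift along the board's normal.

Emit:
servo_tool:
  deltas: "0 -0.1 0 0 0 0; 0 -0.1 0 0 0 0; 0 0 -0.1 0 0 0; 0 0 -0.1 0 0 0; 0 0 -0.1 0 0 0; 0 0 -0.15 0 0 0; 0 0 -0.2 0 0 0; 0 0 -0.2 0 0 0; 0 0 -0.25 0 0 0; 0 0 0 0 0 0"

```text
time_s: 19.3
position: [0.4743, 0.3326, 0.1061]
tcp_rot: [0.161, -0.645, 0.725, -0.181]
contact_force: [0.1, -0.0, -4.3]
opening: 0.0198
```

```bash
cat > chk.py <<'E'
from bw import *
from bench import arm
np.set_printoptions(precision=1,suppress=True)
print(*board());p,R,o=cur();O=lifter_now()[0];L=R@RT.T
c=arm.camera("wrist");pickle.dump(c,open(f"c_{o['time_s']:.2f}.pkl","wb"))
g=cv2.cvtColor(c["pixels"],cv2.COLOR_RGB2GRAY).astype(int)
for x in (225,270,360,400):
    d=np.diff(g[60:180,x]);print(x,sorted((60+int(i),int(d[i])) for i in np.argsort(-abs(d))[:6]))
print("pred heel top front/back, blade (-54,3)",proj(c,[O+L@np.array(q)/1000 for q in[(-54,0,18),(-57,0,18),(-54,0,3)]])[:,1])
h=cv2.cvtColor(c["pixels"],cv2.COLOR_RGB2HSV).astype(int)
for r in (136,130,110):
    m=np.flatnonzero((h[r,:,1]<60)&(h[r,:,2]>120));m=m[(m>150)&(m<500)];print("white row",r,m.min(),m.max(),len(m))
E
python3 chk.py
```

```text
[-2.5  0.4 26.9] [-6.7 28.   0. ] [ 0.1 -0.  -4.3] [ 0.2  1.1 -0. ] 19.3
225 [(151, -30), (152, -43), (164, 57), (165, 33), (174, -29), (175, -28)]
270 [(83, 52), (84, 62), (151, -32), (152, -33), (159, 34), (166, -34)]
360 [(60, 42), (102, -37), (107, 26), (152, -35), (158, 24), (165, -27)]
400 [(151, -26), (152, -31), (153, -45), (154, -22), (164, 24), (176, -13)]
pred heel top front/back, blade (-54,3) [157.7 163.9 155.2]
white row 136 196 431 236
white row 130 195 431 237
white row 110 194 433 229
```

The plaque is carried: vertical force went from -2.2 to -4.3 N, the blade hasn't slipped, and the edge-to-heel gap is about 3 mm. I'll draw back along the slope.

Emit:
servo_tool:
  deltas: "0 0.1 0 0 0 0; 0 0.25 0 0 0 0; 0 0.35 0 0 0 0; 0 0.4 0 0 0 0; 0 0.4 0 0 0 0; 0 0.4 0 0 0 0; 0 0.4 0 0 0 0; 0 0.4 0 0 0 0; 0 0.3 0 0 0 0; 0 0.1 0 0 0 0"

```text
time_s: 20.6
position: [0.4194, 0.3387, 0.0761]
tcp_rot: [0.16, -0.645, 0.725, -0.181]
contact_force: [-0.4, 0.5, -3.8]
opening: 0.0195
```

```bash
python3 chk.py; python3 - <<'E'
from h import *
p,R,o=cur();O,y,pi,ro,_=lifter_now();print(O,o["q"].round(2))
# up vertical .15 with level to pitch 8, backing 20mm
t,R1=lift_pose(O+[-.02,.002,.14],-6.7,12);rows(p,R,t,R1,20)
E
```

```text
[-65.4   0.2  26.4] [-6.6 28.  -0. ] [-0.4  0.5 -3.8] [ 0.1  1.2 -0. ] 20.6
225 [(152, -26), (153, -34), (154, 25), (155, 31), (156, 6), (173, -7)]
270 [(85, 55), (86, 51), (153, -31), (154, -29), (159, 30), (167, 33)]
360 [(63, 34), (104, -29), (109, 26), (153, -27), (154, -33), (165, -26)]
400 [(80, -2), (109, 2), (152, -8), (153, -24), (154, -33), (155, -15)]
pred heel top front/back, blade (-54,3) [157.7 163.9 155.2]
white row 136 196 431 236
white row 130 196 431 236
white row 110 194 433 227
[0.53442238 0.32531258 0.10762231] [ 0.72  0.26  2.03 -0.65  0.62  2.9 ]
max 0.44
0 -0.15 -0.41 -0.17 0 0; 0 -0.14 -0.41 -0.17 0 0; 0 -0.14 -0.41 -0.17 0 0; 0 -0.13 -0.42 -0.17 0 0; 0 -0.13 -0.42 -0.17 0 0; 0 -0.12 -0.42 -0.17 0 0; 0 -0.11 -0.42 -0.17 0 0; 0 -0.11 -0.42 -0.17 0 0; 0 -0.1 -0.42 -0.17 0 0; 0 -0.1 -0.43 -0.17 0 0
0 -0.09 -0.43 -0.17 0 0; 0 -0.08 -0.43 -0.17 0 0; 0 -0.08 -0.43 -0.17 0 0; 0 -0.07 -0.43 -0.17 0 0; 0 -0.07 -0.43 -0.17 0 0; 0 -0.06 -0.43 -0.17 0 0; 0 -0.05 -0.43 -0.17 0 0; 0 -0.05 -0.43 -0.17 0 0; 0 -0.04 -0.43 -0.17 0 0; 0 -0.04 -0.44 -0.17 0 0
```

Rising straight up would pass close to the bridge, so I'll back off 35 mm more first, then rise and level out.

```bash
python3 - <<'E'
from h import *
p,R,o=cur();t,R1=bp(-102,28);rows(p,R,t,R1,6)
O=seat+B@np.array([-102,0,28])/1000;t2,R2=lift_pose(O+[-.01,0,.14],-6.7,12);rows(t,R1,t2,R2,14);print(O)
E
```

```text
max 0.31
0 0.31 -0.01 0 0 0; 0 0.31 -0.01 0 0 0; 0 0.31 -0.01 0 0 0; 0 0.31 -0.01 0 0 0; 0 0.31 -0.01 0 0 0; 0 0.31 -0.01 0 0 0
max 0.61
0 -0.25 -0.57 -0.25 0 0; 0 -0.23 -0.57 -0.25 0 0; 0 -0.22 -0.58 -0.25 0 0; 0 -0.21 -0.58 -0.25 0 0; 0 -0.2 -0.59 -0.25 0 0; 0 -0.19 -0.59 -0.25 0 0; 0 -0.18 -0.59 -0.25 0 0; 0 -0.16 -0.6 -0.25 0 0; 0 -0.15 -0.6 -0.25 0 0; 0 -0.14 -0.6 -0.25 0 0
0 -0.13 -0.61 -0.25 0 0; 0 -0.12 -0.61 -0.25 0 0; 0 -0.1 -0.61 -0.25 0 0; 0 -0.09 -0.61 -0.25 0 0
[0.50149897 0.3290411  0.09183643]
```

Emit:
servo_tool:
  deltas: "0 0.2 0 0 0 0; 0 0.35 0 0 0 0; 0 0.4 0 0 0 0; 0 0.4 0 0 0 0; 0 0.4 0 0 0 0; 0 0.1 0 0 0 0; 0 -0.1 -0.25 -0.1 0 0; 0 -0.2 -0.45 -0.2 0 0; 0 -0.23 -0.57 -0.25 0 0; 0 -0.22 -0.58 -0.25 0 0"

```text
time_s: 21.9
position: [0.3845, 0.343, 0.0999]
tcp_rot: [0.14, -0.65, 0.73, -0.157]
contact_force: [-0.1, 0.5, -3.9]
opening: 0.0196
```

Emit:
servo_tool:
  deltas: "0 -0.21 -0.58 -0.25 0 0; 0 -0.2 -0.59 -0.25 0 0; 0 -0.19 -0.59 -0.25 0 0; 0 -0.18 -0.59 -0.25 0 0; 0 -0.16 -0.6 -0.25 0 0; 0 -0.15 -0.6 -0.25 0 0; 0 -0.14 -0.6 -0.25 0 0; 0 -0.13 -0.6 -0.25 0 0; 0 -0.1 -0.4 -0.25 0 0; 0 0 -0.2 -0.1 0 0"

```text
time_s: 23.15
position: [0.3761, 0.3439, 0.2104]
tcp_rot: [0.079, -0.66, 0.742, -0.088]
contact_force: [0.1, -0.3, -4.2]
opening: 0.0192
```

```bash
python3 chk.py; python3 - <<'E'
from h import *
p,R,o=cur();print(lifter_now()[:4],o["q"].round(2))
t,R1=lift_pose([.688,.0145,.20],-4.8,0);print(t);rows(p,R,t,R1,24)
E
```

```text
[-51.1   0.1 137.1] [-6.7 13.5  0. ] [ 0.1 -0.3 -4.2] [0.2 0.8 0. ] 23.15
225 [(154, -20), (155, -29), (157, 25), (158, 8), (171, 5), (175, -5)]
270 [(87, 36), (88, 82), (113, 36), (156, -48), (159, 38), (167, 34)]
360 [(65, 69), (106, -35), (111, 36), (113, -28), (156, -44), (158, 40)]
400 [(154, -12), (155, -21), (156, -42), (157, -19), (171, -5), (177, 4)]
pred heel top front/back, blade (-54,3) [158.4 164.6 155.9]
white row 136 196 431 236
white row 130 195 431 237
white row 110 194 433 238
(array([0.49524505, 0.32995855, 0.21214738]), np.float64(-6.705222047040671), np.float64(13.53863380230449), np.float64(0.027780661573019172)) [ 0.64  0.09  1.75 -0.18  1.14  2.39]
[0.57141034 0.02429031 0.2265    ]
max 0.63
0.61 -0.48 0.08 -0.12 0 -0.02; 0.61 -0.48 0.08 -0.12 0 -0.02; 0.62 -0.48 0.07 -0.12 0 -0.02; 0.62 -0.48 0.07 -0.12 0 -0.02; 0.62 -0.48 0.06 -0.12 0 -0.02; 0.62 -0.48 0.06 -0.12 0 -0.02; 0.62 -0.48 0.05 -0.12 0 -0.02; 0.62 -0.47 0.05 -0.12 0 -0.02; 0.62 -0.47 0.04 -0.12 0 -0.02; 0.62 -0.47 0.04 -0.12 0 -0.02
0.62 -0.47 0.03 -0.12 0 -0.02; 0.62 -0.47 0.03 -0.12 0 -0.02; 0.62 -0.47 0.02 -0.12 0 -0.02; 0.62 -0.47 0.02 -0.12 0 -0.02; 0.62 -0.47 0.01 -0.12 0 -0.02; 0.62 -0.47 0.01 -0.12 0 -0.02; 0.62 -0.47 0 -0.12 0 -0.02; 0.63 -0.47 0 -0.12 0 -0.02; 0.63 -0.47 -0.01 -0.12 0 -0.02; 0.63 -0.47 -0.01 -0.12 0 -0.02
0.63 -0.47 -0.01 -0.12 0 -0.02; 0.63 -0.46 -0.02 -0.12 0 -0.02; 0.63 -0.46 -0.02 -0.12 0 -0.02; 0.63 -0.46 -0.03 -0.12 0 -0.02
```

```bash
python3 - <<'E'
from h import *
np.set_printoptions(precision=3,suppress=True)
d=pickle.load(open("c0.pkl","rb"));s,sd=d["scene"],d["side"]
print("teapot body, knob",tri(s,[(345,378),(345,359)],sd,[(413,203),(415,175)]))
o,r=ray(s,[(345,378)]);
E
```

```text
teapot body, knob [[0.844 0.102 0.072 0.002]
 [0.837 0.099 0.17  0.001]]
```

The large white pot (centre about (0.84, 0.10), radius about 0.09) stands close to the stand's far corner. I'll aim the plaque about 6 mm short of centre, well inside tolerance.

```bash
python3 - <<'E'
from h import *
p,R,o=cur();t,R1=lift_pose([.6825,.0135,.19],-4.8,0)
m=(p+t)/2;m[2]+=.015
w=Ro.from_matrix(R.T@R1).as_rotvec();Rm=R@Ro.from_rotvec(w/2).as_matrix()
rows(p,R,m,Rm,10);rows(m,Rm,t,R1,10)
E
```

```text
max 0.75
0.74 -0.57 0.04 -0.15 0 -0.02; 0.74 -0.57 0.04 -0.15 0 -0.02; 0.74 -0.57 0.03 -0.15 0 -0.02; 0.74 -0.57 0.02 -0.15 0 -0.02; 0.74 -0.57 0.02 -0.15 0 -0.02; 0.75 -0.57 0.01 -0.15 0 -0.02; 0.75 -0.56 0 -0.15 0 -0.02; 0.75 -0.56 0 -0.15 0 -0.02; 0.75 -0.56 -0.01 -0.15 0 -0.02; 0.75 -0.56 -0.02 -0.15 0 -0.02
max 0.76
0.75 -0.54 0.13 -0.15 0 -0.02; 0.75 -0.54 0.12 -0.15 0 -0.02; 0.75 -0.54 0.11 -0.15 0 -0.02; 0.75 -0.54 0.11 -0.15 0 -0.02; 0.75 -0.54 0.1 -0.15 0 -0.02; 0.75 -0.54 0.09 -0.15 0 -0.02; 0.76 -0.54 0.09 -0.15 0 -0.02; 0.76 -0.54 0.08 -0.15 0 -0.02; 0.76 -0.54 0.07 -0.15 0 -0.02; 0.76 -0.54 0.07 -0.15 0 -0.02
```

Emit:
servo_tool:
  deltas: "0.2 -0.15 -0.1 -0.1 0 -0.01; 0.4 -0.3 -0.1 -0.1 0 -0.01; 0.55 -0.41 -0.1 -0.1 0 -0.01; 0.55 -0.41 -0.1 -0.1 0 -0.01; 0.55 -0.41 0 -0.1 0 -0.01; 0.55 -0.41 0 -0.1 0 -0.02; 0.55 -0.41 0 -0.1 0 -0.02; 0.55 -0.41 0 -0.1 0 -0.02; 0.55 -0.41 0 -0.1 0 -0.02; 0.55 -0.41 0 -0.1 0 -0.02"

```text
time_s: 24.45
position: [0.4357, 0.2353, 0.232]
tcp_rot: [0.051, -0.667, 0.741, -0.059]
contact_force: [0.0, 0.0, -2.9]
opening: 0.0196
```

Emit:
servo_tool:
  deltas: "0.55 -0.41 0 -0.1 0 -0.01; 0.55 -0.41 0 -0.1 0 -0.01; 0.55 -0.41 0 -0.1 0 -0.01; 0.55 -0.41 0 -0.1 0 -0.01; 0.55 -0.41 0 -0.1 0 -0.01; 0.55 -0.41 0.05 -0.1 0 -0.02; 0.55 -0.41 0.05 -0.1 0 -0.02; 0.55 -0.41 0.05 -0.1 0 -0.02; 0.55 -0.41 0.05 -0.1 0 -0.02; 0.55 -0.41 0.05 -0.1 0 -0.02"

```text
time_s: 25.7
position: [0.5064, 0.1181, 0.2373]
tcp_rot: [0.024, -0.673, 0.739, -0.029]
contact_force: [-0.0, 0.2, -4.6]
opening: 0.0196
```

```bash
python3 - <<'E'
from h import *
p,R,o=cur();print(lifter_now()[:4],o["contact_force"],o["time_s"]);t,R1=lift_pose([.6825,.0135,.14],-4.8,0)
rows(p,R,t,R1,10)
E
```

```text
(array([0.62456799, 0.10707648, 0.21970466]), np.float64(-5.299058680209132), np.float64(4.33519637681358), np.float64(-0.2195813398569295)) [-0.01790017  0.19991484 -4.55311975] 25.7
max 0.45
0.44 -0.31 0.38 -0.09 -0.01 -0.01; 0.44 -0.31 0.38 -0.09 -0.01 -0.01; 0.44 -0.32 0.38 -0.09 -0.01 -0.01; 0.44 -0.32 0.37 -0.09 -0.01 -0.01; 0.45 -0.32 0.37 -0.09 -0.01 -0.01; 0.45 -0.32 0.37 -0.09 -0.01 -0.01; 0.45 -0.33 0.36 -0.09 -0.01 -0.01; 0.45 -0.33 0.36 -0.09 -0.01 -0.01; 0.45 -0.33 0.36 -0.09 -0.01 -0.01; 0.45 -0.33 0.36 -0.09 -0.01 -0.01
```

Emit:
servo_tool:
  deltas: "0.5 -0.35 0.1 -0.09 -0.01 -0.01; 0.55 -0.4 0.2 -0.09 -0.01 -0.01; 0.55 -0.4 0.3 -0.09 -0.01 -0.01; 0.55 -0.4 0.4 -0.09 -0.01 -0.01; 0.55 -0.4 0.5 -0.09 -0.01 -0.01; 0.55 -0.4 0.5 -0.09 -0.01 -0.01; 0.5 -0.35 0.5 -0.09 -0.01 -0.01; 0.4 -0.3 0.5 -0.09 -0.01 -0.01; 0.2 -0.15 0.4 -0.09 -0.01 -0.01; 0.1 -0.07 0.3 -0.09 -0.01 -0.01"

```text
time_s: 26.95
position: [0.5649, 0.0241, 0.166]
tcp_rot: [0.003, -0.677, 0.736, 0.0]
contact_force: [-1.0, -0.3, -3.6]
opening: 0.0195
```

```bash
python3 chk.py; python3 - <<'E'
from h import *
from bench import arm
np.set_printoptions(precision=4,suppress=True)
p,R,o=cur();O=lifter_now()[0];L=R@RT.T;print(lifter_now()[:4],o["q"].round(2))
c=arm.camera("scene");h=cv2.cvtColor(c["pixels"],cv2.COLOR_RGB2HSV)
pz=O[2]+.011;ctr=O+L@np.array([.002,0,.011])
q=proj(c,[ctr+L@np.array(v) for v in[(.055,.06,0),(.055,-.06,0),(-.055,-.06,0),(-.055,.06,0)]]);print("pred plaque corners scene",q)
x0,y0=(q.min(0)-8).astype(int);x1,y1=(q.max(0)+8).astype(int)
k=np.zeros((480,640),np.uint8);k[y0:y1,x0:x1]=((h[...,1]<60)&(h[...,2]>120))[y0:y1,x0:x1];k=cv2.morphologyEx(k,3,np.ones((7,7)))
cs=max(cv2.findContours(k,0,1)[0],key=cv2.contourArea);print(cv2.approxPolyDP(cs,4,True)[:,0].tolist(),cv2.contourArea(cs))
t,R1=lift_pose([.6825,.0135,.080],-4.8,0);rows(p,R,t,R1,8)
E
```

```text
[ 110.9 -291.6  -30.7] [-4.8  0.2  0.2] [-1.  -0.3 -3.6] [ 0.1  0.5 -0. ] 26.95
225 [(154, -22), (155, -32), (156, -53), (157, -28), (175, 56), (176, 21)]
270 [(87, 39), (88, 86), (113, 45), (156, -55), (159, 53), (160, 39)]
360 [(64, 50), (65, 48), (111, 42), (156, -55), (158, 46), (173, 38)]
400 [(153, 3), (154, -12), (155, -21), (156, -54), (157, -31), (160, -3)]
pred heel top front/back, blade (-54,3) [159.2 165.4 156.6]
white row 136 196 431 236
white row 130 195 432 238
white row 110 194 433 240
(array([0.6813, 0.0143, 0.139 ]), np.float64(-4.849352979851925), np.float64(0.11852132920382553), np.float64(0.2268246437544167)) [-0.16  0.31  1.56  0.    1.27  1.5 ]
pred plaque corners scene [[333.1769 325.3264]
 [284.6962 319.9874]
 [291.6888 281.8873]
 [337.9547 286.6606]]
[[293, 282], [286, 318], [333, 324], [337, 287], [323, 285], [318, 275], [308, 283]] 1821.0
max 0.37
0.01 -0.01 0.37 0 0.01 0; 0.01 -0.01 0.37 0 0.01 0; 0.01 -0.01 0.37 0 0.01 0; 0 -0.01 0.37 0 0.01 0; 0 -0.01 0.37 0 0.01 0; 0 -0.01 0.37 0 0.01 0; 0 -0.01 0.37 0 0.01 0; 0 -0.01 0.37 0 0.01 0
```

The scene view puts the plaque within 1–2 px of prediction over the stand. I'll lower it.

Emit:
servo_tool:
  deltas: "0.01 0 0.3 0 0.01 0; 0.01 -0.01 0.4 0 0.01 0; 0 -0.01 0.4 0 0.01 0; 0 -0.01 0.4 0 0.01 0; 0 -0.01 0.4 0 0.01 0; 0 -0.01 0.4 0 0.01 0; 0 0 0.35 0 0.01 0; 0 0 0.2 0 0.01 0; 0 0 0.1 0 0 0; 0 0 0 0 0 0"

```text
time_s: 28.3
position: [0.5662, 0.0238, 0.1077]
tcp_rot: [0.0, -0.677, 0.736, -0.002]
contact_force: [-0.9, -1.1, -4.5]
opening: 0.0196
```

```bash
python3 - <<'E'
from h import *
p,R,o=cur();print(lifter_now()[:4],o["contact_force"],o["time_s"])
E
```

```text
(array([0.682841  , 0.01384475, 0.08167092]), np.float64(-4.847037342777724), np.float64(0.24416712598911786), np.float64(-0.14699912893409914)) [-0.92501859 -1.13623019 -4.52961602] 28.3
```

Emit:
servo_tool:
  deltas: "0 0 0.2 0 0 0; 0 0 0.3 0 0 0; 0 0 0.15 0 0 0; 0 0 0.1 0 0 0; 0 0 0.1 0 0 0; 0 0 0.1 0 0 0; 0 0 0.1 0 0 0; 0 0 0.1 0 0 0; 0 0 0.1 0 0 0; 0 0 0.05 0 0 0"

```text
time_s: 29.55
position: [0.5662, 0.0238, 0.0819]
tcp_rot: [0.0, -0.677, 0.736, -0.002]
contact_force: [-4.1, -0.2, 3.7]
opening: 0.0194
```

```bash
python3 - <<'E'
from h import *
p,R,o=cur();print(lifter_now()[:4],o["contact_force"],o["wrist_torque"],o["time_s"])
E
```

```text
(array([0.6828562 , 0.01381308, 0.05588111]), np.float64(-4.843533858987242), np.float64(0.24398207842188782), np.float64(-0.14849564855297917)) [-4.12941399 -0.2043288   3.69310435] [ 0.08020963  0.74644605 -0.04363143] 29.55
```

```bash
python3 chk.py; python3 - <<'E'
from h import *
from bench import arm
np.set_printoptions(precision=2,suppress=True)
for _ in range(3):
    c=arm.camera("scene");print(arm.observe()["contact_force"])
s=arm.camera("side");pickle.dump((c,s),open("cs7.pkl","wb"))
h=cv2.cvtColor(c["pixels"],cv2.COLOR_RGB2HSV)
C=np.array([.6848,.0137,.073]);L=Ro.from_euler("Z",-4.8,degrees=True).as_matrix()
q=proj(c,[C+L@np.array(v) for v in[(.055,.06,0),(.055,-.06,0),(-.055,-.06,0),(-.055,.06,0)]]);print("pred",q)
x0,y0=(q.min(0)-8).astype(int);x1,y1=(q.max(0)+8).astype(int)
k=np.zeros((480,640),np.uint8);k[y0:y1,x0:x1]=((h[...,1]<60)&(h[...,2]>120))[y0:y1,x0:x1];k=cv2.morphologyEx(k,3,np.ones((7,7)))
cs=max(cv2.findContours(k,0,1)[0],key=cv2.contourArea);a=cv2.approxPolyDP(cs,4,True)[:,0];print(a.tolist());print(onz(c,a,.073))
E
```

```text
[  72.6 -291.9 -105.6] [-4.8  0.2 -0.1] [-4.1 -0.2  3.7] [ 0.1  0.8 -0. ] 29.55
225 [(154, -4), (155, -27), (156, -36), (157, 5), (158, 9), (171, -3)]
270 [(86, 109), (108, -38), (113, 45), (156, -30), (157, -52), (159, 45)]
360 [(86, 61), (107, -29), (111, 35), (157, -46), (159, 35), (165, -38)]
400 [(155, -16), (156, -20), (157, -48), (158, -28), (170, 55), (171, 20)]
pred heel top front/back, blade (-54,3) [159.3 165.4 156.6]
white row 136 192 435 244
white row 130 191 436 246
white row 110 189 437 249
[-3.27 -0.81  1.44]
[-2.8  -0.15  0.96]
[-3.22 -0.18  1.59]
pred [[332.74 339.57]
 [286.4  334.31]
 [292.98 297.14]
 [337.3  301.88]]
[[294, 298], [288, 333], [330, 338], [331, 346], [344, 346], [344, 341], [333, 341], [336, 302], [320, 299], [318, 292]]
[[ 0.63 -0.04  0.07]
 [ 0.73 -0.05  0.07]
 [ 0.74  0.06  0.07]
 [ 0.76  0.06  0.07]
 [ 0.76  0.1   0.07]
 [ 0.75  0.1   0.07]
 [ 0.75  0.07  0.07]
 [ 0.64  0.07  0.07]
 [ 0.63  0.03  0.07]
 [ 0.61  0.03  0.07]]
```

The plaque's image width grew 3.4%, so it now rests on the rails with the blade about 6 mm below. The residual force is the heel rubbing the plaque's back edge (gap about 0). I'll ease back, lower a bit, then look.

Emit:
servo_tool:
  deltas: "0 0.05 0 0 0 0; 0 0.1 0 0 0 0; 0 0.1 0 0 0 0; 0 0.05 0.1 0 0 0; 0 0 0.15 0 0 0; 0 0 0.15 0 0 0; 0 0.2 0 0 0 0; 0 0.3 0 0 0 0; 0 0.3 0 0 0 0; 0 0 0 0 0 0"

```text
time_s: 31.05
position: [0.5437, 0.0257, 0.0737]
tcp_rot: [0.0, -0.677, 0.736, -0.002]
contact_force: [-0.1, 0.1, -2.4]
opening: 0.0198
```

```bash
cat > pl.py <<'E'
from h import *
from bench import arm
np.set_printoptions(precision=4,suppress=True)
O,y,pi,ro,o=lifter_now();print(O,y,pi,ro,o["contact_force"],o["wrist_torque"],o["time_s"])
c=arm.camera("wrist");pickle.dump(c,open(f"p_{o['time_s']:.2f}.pkl","wb"))
h=cv2.cvtColor(c["pixels"],cv2.COLOR_RGB2HSV)
C=np.array([.6848,.0137,.073]);L=Ro.from_euler("Z",-4.8,degrees=True).as_matrix()
q=proj(c,[C+L@np.array(v) for v in[(.055,.06,0),(.055,-.06,0),(-.055,-.06,0),(-.055,.06,0)]]);print("pred",q.round(1).tolist())
x0,y0=np.maximum((q.min(0)-15).astype(int),0);x1,y1=(q.max(0)+6).astype(int)
k=np.zeros((480,640),np.uint8);k[y0:y1,x0:x1]=((h[...,1]<60)&(h[...,2]>110))[y0:y1,x0:x1]
k=cv2.morphologyEx(k,2,np.ones((5,5)))
k=cv2.morphologyEx(k,3,np.ones((9,9)))
cs=max(cv2.findContours(k,0,1)[0],key=cv2.contourArea);a=cv2.approxPolyDP(cs,5,True)[:,0];print(a.tolist());print(onz(c,a,.073)[:,:2].tolist())
E
python3 pl.py
```

```text
[0.6604 0.0157 0.0477] -4.848312144355577 0.22643113142512228 -0.14397794649512785 [-0.053   0.132  -2.4003] [ 0.0926  0.2716 -0.0512] 31.05
pred [[154.3, -212.3], [482.7, -211.9], [450.5, 107.5], [185.7, 107.7]]
[[173, 0], [185, 108], [443, 108], [454, 0], [366, 0], [364, 28], [334, 29], [264, 28], [262, 0]]
[[0.677605038446358, 0.07549227419797735], [0.634927201748587, 0.07841953250289037], [0.625051948538881, -0.038117408565524265], [0.667737489358926, -0.042092704230656], [0.6709617907667501, -0.005251292208719952], [0.6605482865490001, -0.003927838112420107], [0.6612605709959617, 0.008919592746230344], [0.6641423919470826, 0.038792693247855066], [0.6746192345032531, 0.03832379043344836]]
```

Force is back to the lifter's weight only. The plaque is centred at (0.685, 0.016), i.e. -6.7 mm along and about +1 mm across, yaw -4.85°. I'll withdraw fully.

Emit:
servo_tool:
  deltas: "0 0.4 0 0 0 0; 0 0.7 0 0 0 0; 0 0.7 0 0 0 0; 0 0.7 0 0 0 0; 0 0.7 0 0 0 0; 0 0.7 0 0 0 0; 0 0.7 0 0 0 0; 0 0.7 0 0 0 0; 0 0.7 0 0 0 0; 0 0.3 0 0 0 0"

```text
time_s: 32.35
position: [0.4177, 0.0364, 0.073]
tcp_rot: [0.0, -0.677, 0.736, -0.002]
contact_force: [0.8, -0.5, -2.0]
opening: 0.0198
```

```bash
python3 - <<'E'
from h import *
p,R,o=cur();print(lifter_now()[:4],o["contact_force"],o["q"].round(2),o["time_s"])
# go up, then rotate back to heading 78.5 above pad centre
up=p+[-.01,0,.12];rows(p,R,up,R,8)
t,R1=lift_pose([.470,.078,.15],79,0);rows(up,R,t,R1,22);print(t)
E
```

```text
(array([0.53433041, 0.02643418, 0.04697904]), np.float64(-4.8470241461040064), np.float64(0.21917761366177924), np.float64(-0.14414459215743897)) [ 0.77084553 -0.46898347 -2.00153793] [-0.18  0.17  2.01 -0.    0.96  1.48] 32.35
max 0.75
0.01 0.06 -0.75 0 0 0; 0.01 0.06 -0.75 0 0 0; 0.01 0.06 -0.75 0 0 0; 0.01 0.06 -0.75 0 0 0; 0.01 0.06 -0.75 0 0 0; 0.01 0.06 -0.75 0 0 0; 0.01 0.06 -0.75 0 0 0; 0.01 0.06 -0.75 0 0 0
max 0.83
0.16 -0.1 0.04 0 0 -0.83; 0.16 -0.09 0.04 0 0 -0.83; 0.17 -0.08 0.04 0 0 -0.83; 0.18 -0.07 0.04 0 0 -0.83; 0.18 -0.06 0.04 0 0 -0.83; 0.18 -0.05 0.04 0 0 -0.83; 0.19 -0.03 0.04 0 0 -0.83; 0.19 -0.02 0.04 0 0 -0.83; 0.19 -0.01 0.04 0 0 -0.83; 0.19 0 0.04 0 0 -0.83
0.19 0.02 0.04 0 0 -0.83; 0.19 0.03 0.04 0 0 -0.83; 0.19 0.04 0.04 0 0 -0.83; 0.18 0.05 0.04 0 0 -0.83; 0.18 0.06 0.04 0 0 -0.83; 0.17 0.08 0.04 0 0 -0.83; 0.17 0.09 0.04 0 0 -0.83; 0.16 0.1 0.04 0 0 -0.83; 0.16 0.11 0.04 0 0 -0.83; 0.15 0.12 0.04 0 0 -0.83
0.14 0.13 0.04 0 0 -0.83; 0.13 0.14 0.04 0 0 -0.83
[ 0.44767535 -0.03685038  0.1765    ]
```

Emit:
servo_tool:
  deltas: "0 0.05 -0.4 0 0 0; 0 0.05 -0.7 0 0 0; 0 0.05 -0.7 0 0 0; 0 0.05 -0.7 0 0 0; 0 0.05 -0.7 0 0 0; 0 0.05 -0.7 0 0 0; 0 0.05 -0.7 0 0 0; 0 0.05 -0.7 0 0 0; 0 0.05 -0.5 0 0 0; 0 0.05 -0.2 0 0 0"

```text
time_s: 33.6
position: [0.4085, 0.0374, 0.1937]
tcp_rot: [0.001, -0.677, 0.736, -0.003]
contact_force: [0.1, 0.9, -3.2]
opening: 0.0195
```

Emit:
servo_tool:
  deltas: "0.16 -0.1 0.04 0 0 -0.91; 0.16 -0.09 0.04 0 0 -0.91; 0.17 -0.08 0.04 0 0 -0.91; 0.18 -0.07 0.04 0 0 -0.91; 0.19 -0.06 0.04 0 0 -0.91; 0.2 -0.04 0.04 0 0 -0.91; 0.2 -0.03 0.04 0 0 -0.91; 0.2 -0.02 0.04 0 0 -0.91; 0.21 0 0.04 0 0 -0.91; 0.21 0.01 0.04 0 0 -0.91"

```text
time_s: 34.85
position: [0.4271, 0.0026, 0.1848]
tcp_rot: [0.001, 0.895, -0.446, 0.002]
contact_force: [0.3, 0.5, -1.6]
opening: 0.0195
```

Emit:
servo_tool:
  deltas: "0.2 0.02 0.04 0 0 -0.91; 0.2 0.04 0.04 0 0 -0.91; 0.2 0.05 0.04 0 0 -0.91; 0.2 0.06 0.04 0 0 -0.91; 0.19 0.07 0.04 0 0 -0.91; 0.19 0.09 0.04 0 0 -0.91; 0.18 0.1 0.04 0 0 -0.91; 0.17 0.11 0.04 0 0 -0.91; 0.16 0.13 0.04 0 0 -0.91; 0.15 0.14 0.04 0 0 -0.91"

```text
time_s: 36.1
position: [0.449, -0.0323, 0.177]
tcp_rot: [0.001, 0.995, -0.098, 0.002]
contact_force: [0.2, -0.0, -2.1]
opening: 0.0194
```

```bash
python3 - <<'E'
from bw import *
from bench import arm
np.set_printoptions(precision=4,suppress=True)
p,R,o=cur();O=lifter_now()[0];print(lifter_now()[:4],o["contact_force"],o["time_s"])
c=arm.camera("wrist");pickle.dump(c,open("c9.pkl","wb"));width_ratio(c,O,R@RT.T,(10,40,80,120))
t,R1=lift_pose([.470,.078,.03],79,0);rows(p,R,t,R1,10);print(t)
E
```

```text
(array([0.472 , 0.0823, 0.1503]), np.float64(78.71610694090437), np.float64(-0.1279373768652271), np.float64(-0.22268581993260028)) [ 0.2023 -0.0344 -2.0511] 36.1
10 lifter x 15.0 obs (np.int64(248), np.int64(381), 133) pred 247.3 382.0 ratio 0.9873
40 lifter x 2.0 obs (np.int64(249), np.int64(379), 130) pred 248.7 380.6 ratio 0.9857
80 lifter x -16.0 obs (np.int64(252), np.int64(378), 126) pred 250.6 378.8 ratio 0.9834
120 lifter x -35.0 obs (np.int64(254), np.int64(376), 122) pred 252.5 376.9 ratio 0.9806
max 0.6
0 0.02 0.6 0 0 -0.01; 0 0.02 0.6 0 0 -0.01; 0 0.02 0.6 0 0 -0.01; 0 0.02 0.6 0 0 -0.01; 0 0.02 0.6 0 0 -0.01; 0 0.02 0.6 0 0 -0.01; 0 0.02 0.6 0 0 -0.01; 0 0.02 0.6 0 0 -0.01; 0 0.02 0.6 0 0 -0.01; 0 0.02 0.6 0 0 -0.01
[ 0.4477 -0.0369  0.0565]
```

Emit:
servo_tool:
  deltas: "0 0.02 0.5 0 0 -0.01; 0 0.02 0.7 0 0 -0.01; 0 0.02 0.7 0 0 -0.01; 0 0.02 0.7 0 0 -0.01; 0 0.02 0.7 0 0 -0.01; 0 0.02 0.7 0 0 -0.01; 0 0.02 0.7 0 0 -0.01; 0 0.02 0.7 0 0 -0.01; 0 0.02 0.4 0 0 -0.01; 0 0 0.2 0 0 0"

```text
time_s: 37.4
position: [0.4487, -0.036, 0.0568]
tcp_rot: [0.001, 0.995, -0.096, 0.002]
contact_force: [0.1, -0.0, -1.8]
opening: 0.0195
```

```bash
python3 - <<'E'
from h import *
p,R,o=cur();print(lifter_now()[:4],o["contact_force"],o["time_s"])
t,R1=lift_pose([.471,.078,.0065],79,0);rows(p,R,t,R1,10)
E
```

```text
(array([0.47118494, 0.07873377, 0.03008962]), np.float64(78.98510857010773), np.float64(-0.11505130551965308), np.float64(-0.21912832769134555)) [ 0.14621608 -0.00720419 -1.82851214] 37.4
max 0.12
0 0 0.12 0 0 0; 0 0 0.12 0 0 0; 0 0 0.12 0 0 0; 0 0 0.12 0 0 0; 0 0 0.12 0 0 0; 0 0 0.12 0 0 0; 0 0 0.12 0 0 0; 0 0 0.12 0 0 0; 0 0 0.12 0 0 0; 0 0 0.12 0 0 0
```

Emit:
servo_tool:
  deltas: "0 0 0.15 0 0 0; 0 0 0.2 0 0 0; 0 0 0.2 0 0 0; 0 0 0.2 0 0 0; 0 0 0.15 0 0 0; 0 0 0.1 0 0 0; 0 0 0.1 0 0 0; 0 0 0.05 0 0 0; 0 0 0 0 0 0; 0 0 0 0 0 0"

```text
time_s: 38.65
position: [0.449, -0.0361, 0.0344]
tcp_rot: [0.001, 0.995, -0.096, 0.002]
contact_force: [0.5, -0.5, -1.9]
opening: 0.0196
```

```bash
python3 - <<'E'
from h import *
p,R,o=cur();print(lifter_now()[:4],o["contact_force"],o["wrist_torque"],o["time_s"])
E
```

```text
(array([0.47148067, 0.07864114, 0.00766806]), np.float64(78.98815579809173), np.float64(-0.12103487944368259), np.float64(-0.2598028169457072)) [ 0.45252903 -0.52547737 -1.9230747 ] [-0.14836185  0.05119258 -0.04437288] 38.65
```

Emit:
servo_tool:
  deltas: "0 0 0.05 0 0 0; 0 0 0.05 0 0 0; 0 0 0 0 0 0; 0 0 0 0 0 0; 0 0 0 0 0 0; 0 0 0 0 0 0; 0 0 0 0 0 0; 0 0 0 0 0 0; 0 0 0 0 0 0; 0 0 0 0 0 0"

```text
time_s: 39.9
position: [0.4493, -0.0363, 0.0326]
tcp_rot: [0.001, 0.995, -0.096, 0.002]
contact_force: [-0.3, -2.1, 5.3]
opening: 0.0194
```

Emit:
servo_tool:
  deltas: "0 0 0 0 0 0; 0 0 0 0 0 0; 0 0 0 0 0 0; 0 0 0 0 0 0; 0 0 0 0 0 0; 0 0 0 0 0 0; 0 0 0 0 0 0; 0 0 0 0 0 0; 0 0 0 0 0 0; 0 0 0 0 0 0"
  grip: -0.4

```text
time_s: 41.15
position: [0.449, -0.0361, 0.0324]
tcp_rot: [0.001, 0.995, -0.096, 0.002]
contact_force: [0.9, -0.1, -0.3]
opening: 0.0649
```

Emit:
servo_tool:
  deltas: "0 0 -0.2 0 0 0; 0 0 -0.5 0 0 0; 0 0 -0.7 0 0 0; 0 0 -0.7 0 0 0; 0 0 -0.7 0 0 0; 0 0 -0.7 0 0 0; 0 0 -0.7 0 0 0; 0 0 -0.7 0 0 0; 0 0 -0.3 0 0 0; 0 0 0 0 0 0"

```text
time_s: 42.4
position: [0.4488, -0.0359, 0.1367]
tcp_rot: [0.001, 0.995, -0.096, 0.002]
contact_force: [-0.6, -1.3, 0.6]
opening: 0.065
```

```bash
python3 - <<'E'
from bw import *
from bench import arm
np.set_printoptions(precision=4,suppress=True)
p,R,o=cur();print(p,o["contact_force"],o["opening"],o["time_s"])
c=arm.camera("wrist");O=np.array([.4715,.0786,.006]);L=Ro.from_euler("Z",79,degrees=True).as_matrix()
print("heel/handle pred",proj(c,[O+L@np.array(q)/1000 for q in[(-54,0,18),(-57,0,18),(-75,10,39),(-75,-10,39)]]))
g=cv2.cvtColor(c["pixels"],cv2.COLOR_RGB2GRAY).astype(int)
d=np.diff(g[120:200,290]);print(sorted((120+int(i),int(d[i])) for i in np.argsort(-abs(d))[:6]))
width_ratio(c,O,L,(20,60,100,130),255,375)
# scene check of the plaque
c=arm.camera("scene");h=cv2.cvtColor(c["pixels"],cv2.COLOR_RGB2HSV)
k=np.zeros((480,640),np.uint8);k[285:345,275:342]=((h[...,1]<60)&(h[...,2]>120))[285:345,275:342];k=cv2.morphologyEx(k,2,np.ones((3,3)));k=cv2.morphologyEx(k,3,np.ones((9,9)))
cs=max(cv2.findContours(k,0,1)[0],key=cv2.contourArea);a=cv2.approxPolyDP(cs,4,True)[:,0];print("plaque",a.tolist(),onz(c,a,.073)[:,:2].tolist())
cv2.imwrite("pics/scene9.png",c["pixels"][:,:,::-1])
c0=pickle.load(open("c0.pkl","rb"))["scene"]["pixels"]
df=cv2.absdiff(c0,c["pixels"]).max(2)>45;n,_,st,_=cv2.connectedComponentsWithStats(df.astype(np.uint8));print("changed",[s.tolist() for s in st[1:] if s[4]>25])
E
```

```text
[ 0.4488 -0.0359  0.1367] [-0.6062 -1.3159  0.5996] 0.06497792864944175 42.4
heel/handle pred [[314.5305 147.7241]
 [314.5336 151.7895]
 [300.7522 179.6876]
 [328.6058 179.6543]]
[(144, -26), (146, 37), (150, -38), (151, -46), (159, 37), (172, 52)]
20 lifter x 35.0 obs (np.int64(270), np.int64(358), 88) pred 270.0 358.6 ratio 0.993
60 lifter x 9.0 obs (np.int64(272), np.int64(357), 85) pred 271.3 357.4 ratio 0.9871
100 lifter x -19.0 obs (np.int64(273), np.int64(356), 83) pred 272.6 356.2 ratio 0.9926
130 lifter x -41.0 obs (np.int64(274), np.int64(355), 81) pred 273.5 355.3 ratio 0.9906
plaque [[294, 298], [288, 333], [333, 338], [336, 302]] [[0.6275051242681988, -0.038554995166629635], [0.7307443752591827, -0.04684929598618867], [0.7402364713145566, 0.0694378640283269], [0.6354929258149202, 0.0746324965729365]]
changed [[304, 0, 7, 19, 76], [285, 34, 12, 24, 44], [289, 34, 13, 26, 85], [319, 52, 12, 5, 36], [347, 52, 9, 19, 106], [368, 58, 5, 13, 52], [282, 60, 11, 8, 67], [279, 69, 10, 24, 40], [223, 102, 56, 44, 760], [327, 120, 7, 23, 62], [342, 124, 50, 17, 266], [349, 139, 21, 13, 104], [223, 147, 5, 13, 52], [271, 149, 6, 7, 33], [257, 158, 39, 83, 1146], [266, 160, 13, 10, 104], [348, 165, 17, 8, 69], [296, 172, 28, 80, 959], [219, 180, 7, 9, 29], [204, 189, 21, 45, 206], [228, 192, 18, 25, 209], [259, 203, 5, 14, 43], [293, 206, 6, 7, 26], [226, 210, 20, 28, 274], [300, 223, 5, 10, 33], [201, 235, 79, 60, 1633], [274, 243, 14, 7, 32], [290, 246, 9, 6, 31], [331, 251, 27, 6, 40], [274, 253, 9, 7, 31], [328, 270, 27, 6, 36], [421, 276, 19, 5, 54], [408, 279, 47, 17, 429], [287, 297, 51, 47, 1796]]
```

The lifter lies where predicted (heel rows 146–151, predicted 148–152). The plaque is centred at about (0.684, 0.015), square to the stand, and no bystander regions changed. Handing in.

```bash
python3 -c "
from bench import arm
print(arm.hand_in())"
```

```text
the job is handed in; nothing more can be done
None
```

The plaque is on the empty stand and the lifter is back on its cork pad, released. I handed the job in at about 42 s of the 72 s allowed. The interface gives no verdict, so the results below are my own measurements.

**Last checks**
- **Plaque:** it rests on the rails about 7 mm short of the stand's centre along them and about 1 mm off across. It is within about 1° of square. I aimed it short because the large white pot stands close to the stand's far corner.
- **Lifter:** it is flat on the pad, its blade centre about 3 mm from the pad's centre, and matches its predicted image to within 1–2 pixels. The gripper is open and about 0.1 m above it.
- **Bystanders and finished plaque:** comparing the scene pictures before and after showed no change where the bottle, dish, mug, jar, bowl or finished plaque stand. The brush lies in an area where the arm's shadow moved, so that check doesn't confirm it. The fingertips stayed well above it.

**What went wrong or disagreed**
- **First grip missed:** the fingers shut just above the handle. In the images the fingertips sit about 36 mm further back than the stated tool geometry, so I gripped about 30 mm lower and held the handle at 19.5 mm.
- **Joint 6 limit:** joint 6 came up against the end of its range (3.12) once before the blade went in. Moving forward relieved it.
- **Heel on plaque:** while I lowered onto the stand, the heel plate pressed the plaque's back edge with about 4 N. Easing the lifter back cleared it, well under the 40 N limit.

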